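New centre bolt for a trailer leaf spring

TASK

The centre bolt of this leaf spring has broken and its loose leaves have slipped endways out of line. Take the longest of the three new bolts from the wooden block, feel for the hole in each leaf in turn, working the leaves back into line, and pass the bolt point first down through the whole pack until its head sits fully home on the top leaf, then let go. Work gently: never force the bolt or the leaves, and leave the other bolts and the things on the bench alone.

Things in the scene. Friction and masses are not known exactly. Their poses are not given: they have to be found in the camera images.
- bolt_head (a point): New centre bolt, the longest of three plain steel bolts standing head up in a drilled wooden block; its head stands highest. Point: centre of its round head (20 mm diameter, 14 mm high). Shank below: 12 mm diameter, 60 mm long, its last 9 mm tapering to a blunt nose 5.6 mm across. z runs from point to head. About 80 g. Its lowest 20 mm stand loosely in the block.
- bolt_tip (a point): The very end of that bolt's nose, 67 mm below the centre of its head along the bolt.
- pack: Leaf spring lying upside down, crown up, like a stepped bridge: dark steel leaves 40 mm wide, 7 mm thick, bent to 0.6 m radius. The lowest (main) leaf is fixed, its eyes pinned in a low grey bench stand (plate 110 by 500 mm). Three loose leaves lie on it; from the lower up they are 350, 270 and 190 mm long. Each has one round 14 mm hole at its middle. Origin: on the bench, below the main leaf's hole; z up, y along the leaves.
- seat (a point): On the axis of the main leaf's hole, at the height of the pack's top face, 115.7 mm above the bench; axes as the spring's. All four holes must line up here; then nothing stops the bolt until its head meets the top leaf, and its last 32 mm stand out in free air below. A point that comes down within about 3 mm of a hole's centre wedges that leaf into line with a light push; further off it stops on flat steel.
- top_hole (a point): Centre of the hole's mouth in the top face of the uppermost (190 mm) leaf; slides with it; z up, y along the leaf. The two leaves under it are hidden and not measured: feel for their holes, or see how far their ends stick out. At the start each loose leaf lies anywhere within 12 mm either way. Leaves can be pushed by their ends, or dragged endways by a bolt standing in their hole.
- clip_left (a point): Steel rebound clip round all the leaves, 16 mm wide, 66 mm along +y from the middle. Point: centre of its cross bolt, 10 mm thick, clear above the top leaf; the clip's highest edge is 16 mm above the top leaf beside it, 12 mm above the seat. The clips stop the leaves from moving sideways; they slide only endways, up to 17 mm either way from true, each against about 2 N of rubbing.
- clip_right (a point): The same clip on the other side, 66 mm along -y from the middle.
- bolt_mid_head (a point): Centre of the head of another bolt in the block, same head and thickness, shank 42 mm: too short. Leave it.
- bolt_short_head (a point): Centre of the head of the third bolt in the block, same head and thickness, shank 32 mm: too short. Leave it.
- rack: Drilled hardwood block holding the three bolts, fixed to the bench: 50 mm (x) by 140 mm (y), 34 mm high, three holes in a row along y, 45 mm apart, 20 mm deep. Origin: centre of its underside.
- spanner: Combination spanner 240 mm long, lying on the bench. Leave alone.
- hammer: Hammer 290 mm long, lying on the bench. Leave alone.
- oil_can: Closed oil can, 60 mm diameter, 170 mm tall. Leave alone.
- grease_tin: Closed grease tin, 84 mm diameter, 55 mm high. Leave alone.

How it is judged:
By the outcome, as a careful person would: the job done as asked, in the order asked, and still so for the second after the job is handed in, with the robot touching nothing.
It also fails if it takes over 59 s, if anything falls off the work surface, if the arm or the gripper's body presses on something with over 40 N, if the wrist force passes 120 N, or if a joint passes its speed limit or range.

ROBOT

A 6-joint arm with a two-finger parallel gripper is mounted at the origin on the work surface. World frame = base frame: x ahead of the robot, y to its left, z up, the work surface at z = 0. Lengths are in m, angles in degrees, forces in N, time in s.
With the tool pointing down it reaches from about 0.275 to 0.825 m from the base axis. Payload 4.9 kg.
Tool frame: the origin (TCP) lies on the front face of the gripper's body, between the roots of the fingers; the fingertips stand 73 mm ahead of it and the grasp point (between the pads) lies 54 mm ahead of it; z points along the fingers, x is the direction in which the jaws open and shut, and the axes are right-handed (so a half turn about z gives the same grasp; the last joint's range is limited). The gripper opens to 85 mm and grips with 20 to 120 N. Pads are 22 mm wide; open, the fingers measure 114 mm over their backs; the gripper's body (76 mm by 85 mm) begins 54 mm behind the grasp point. The pads swing forward as they close: fully open they stand 13 mm farther back than shut.
Start: joints at [-73.121, 18.69, -11.035, 60.275, 0, 82.311], TCP at [0.229, -0.5, 0.304] pointing down, gripper open.
Joint ranges: [-152.03, 152.03], [-55.5, 102.48], [-74.3, 77.21], [-110.64, 120.58], [-84.22, 78.4], [-180, 180]. Speed limits (degrees/s): [147.25, 147.25, 180, 180, 180, 180].

INTERFACE

Orientations are given as a 3x3 rotation matrix whose columns are the frame's x, y, z axes.
In Python, from station import arm, camera, camera_info gives the robot as it stands.
- The arm moves only by the tool move_arm, never from a script. Its argument "plan" is text: rows parted by semicolons, each of 7 numbers parted by spaces: the opening, from 0 (shut) to 1 (fully open), then the shift along the tool's x, y, z in units of 30 mm (1.0 is 30 mm), then the turn, a rotation vector about the tool's x, y, z in units of 0.08 rad (1.0 is 0.08 rad). In form: claw tx ty tz ax ay az; .... A call has 1 to 12 rows; each row shifts and turns the pose as measured when the row begins, along the tool's axes as they then stand; what a row does not reach is not made up. A row lasts 1/12 s, in which the tool goes at most 41.7 mm and 7.16 degrees, less where a joint would pass 70% of its speed; a pose out of reach is approached as far as the arm can. A call with a number of a shift or a turn outside -1 to 1 is refused whole. A call with a gripper value outside its range is refused whole. The fingers move at their own pace and stop on an object; "force" is the grip in N (left out, the last holds). Time passes only in rows, so rows that do not move let the fingers close. It gives the time, the measured TCP pose, the force and the opening at its end, in the units of the state.
- arm.read_state(): the state, without advancing time (a new reading comes with each control period).
- camera(name): name is "scene" or "top" or "wrist"; returns (picture, depth): 420x560x3 uint8, red, green, blue; 420x560 float32, m along the optical axis (not along the pixel's ray), 0 where there is no reading.
- camera_info(name): a dict with "fx", "fy", "cx", "cy" (pixels), "k1" (the pictures are not rectified: a ray, as slopes to the right and down, at radius r is drawn at 1 + k1 r^2 times it, then the intrinsics apply), "world_to_cam" (4x4, takes a point from world to camera coordinates). Camera axes: x right, y up, looking along -z (the intrinsics and any distortion apply to the point x, -y, -z); pixel columns grow to the right and rows downward; lengths in m; the calibration is good to about 2 mm. A picture is of the moment at which its call begins: read the wrist's pose just before it. camera_info takes no time and is no camera call; for the wrist camera it gives the pose at the moment of the call.
- arm.job_done(): hands the job in, once; it reports no verdict.
The state is a dict: "time_s": time; "q": joint angles; "qd": joint speeds; "effort": joint torques, N m; "tool_pos": TCP position; "eef_rot": TCP orientation; "contact_force": force on the tool from outside, world axes, zero at the start; "moment": the same for the moment, N m; "width": finger opening in m.
Only numpy, scipy, OpenCV 4.12 (cv2) and the standard library are available. Lean on these libraries where they do the work, as an engineer would, in place of code of your own. Each camera call takes 0.05 s, during which the arm holds its last target.

## Working session

There is one attempt and no reset: what is moved stays moved. The work goes in short steps, Python scripts to look and compute and a tool call to move; the robot and the scene stay as the last step left them, time stands still between calls to the robot, and variables do not carry over. Pictures are saved under pics/ and viewed, and the job is handed in when it is done.

Besides the shell and the picture viewer there is one more tool, called after "Emit:" by a JSON object that holds its "op" and its "data". move_arm: Moves the arm, as the interface text tells. Shifts and turns lie within -1 to 1; 1 stands for 30 mm of shift or 0.08 rad of turn. Its arguments: {"type":"object","properties":{"plan":{"type":"string"},"force":{"type":"number"}},"required":["plan"]}

```bash
ls; mkdir -p pics
cat > h.py <<'E'
import numpy as np, cv2
from station import arm, camera, camera_info
def und(ci,u,v):
    xd=(u-ci['cx'])/ci['fx']; yd=(v-ci['cy'])/ci['fy']
    x,y=xd,yd
    for _ in range(30):
        r2=x*x+y*y; s=1+ci['k1']*r2; x=xd/s; y=yd/s
    return x,y
def ray(ci,u,v):
    x,y=und(ci,u,v); T=np.array(ci['world_to_cam']); R=T[:3,:3]; t=T[:3,3]
    d=R.T@np.array([x,-y,-1.0]); o=-R.T@t
    return o,d
def onz(ci,u,v,z):
    o,d=ray(ci,u,v); return o+d*(z-o[2])/d[2]
def atd(ci,u,v,dep):
    o,d=ray(ci,u,v); return o+d*dep
def proj(ci,p):
    T=np.array(ci['world_to_cam']); c=T[:3,:3]@np.array(p)+T[:3,3]
    x=c[0]/-c[2]; y=-c[1]/-c[2]; s=1+ci['k1']*(x*x+y*y)
    return ci['fx']*x*s+ci['cx'], ci['fy']*y*s+ci['cy']
def cloud(ci,dep):
    v,u=np.mgrid[0:dep.shape[0],0:dep.shape[1]].astype(float)
    x,y=und(ci,u,v); T=np.array(ci['world_to_cam']); R=T[:3,:3]; t=T[:3,3]
    c=np.stack([x*dep,-y*dep,-dep],-1)
    P=(c-t)@R; P[dep==0]=np.nan
    return P
def shot(n,tag):
    ci=camera_info(n); im,d=camera(n)
    cv2.imwrite(f'pics/{tag}.png',im[:,:,::-1]); np.savez(f'pics/{tag}.npz',im=im,d=d,**{k:np.array(w) for k,w in ci.items()})
    return ci,im,d
def load(tag):
    z=np.load(f'pics/{tag}.npz'); ci={k:z[k] for k in z.files if k not in('im','d')}
    return ci,z['im'],z['d']
E
python3 - <<'E'
from h import *
print(arm.read_state())
for n in('scene','top','wrist'):
    ci,im,d=shot(n,n+'0'); print(n,{k:np.round(v,4).tolist() for k,v in ci.items()})
E
```

```text
pics
{'time_s': 0.0, 'q': array([-7.31214851e+01,  1.87340796e+01, -1.10927377e+01,  6.02770931e+01,
        4.88829246e-04,  8.23112791e+01]), 'qd': array([-0.06590234, -0.03710813, -0.00466914, -0.04131283,  0.02532089,
       -0.06878774]), 'effort': array([ 7.69863564e-04, -4.43401444e+01,  2.62438470e+01,  1.55103381e-02,
       -1.51598329e-04, -1.91807914e-05]), 'tool_pos': array([ 0.2285437 , -0.49974154,  0.30307884]), 'eef_rot': array([[ 4.15760311e-01, -9.09474076e-01, -5.18395976e-04],
       [-9.09472450e-01, -4.15760559e-01,  1.73792997e-03],
       [-1.79613086e-03, -2.51095448e-04, -9.99998355e-01]]), 'contact_force': array([-0.16048342, -0.21020438, -0.28777302]), 'moment': array([ 0.02017611, -0.00852783, -0.00276325]), 'width': 0.08553937748731866}
scene {'fx': 535.9776, 'fy': 535.9776, 'cx': 276.7258, 'cy': 210.2629, 'k1': 0.0244, 'world_to_cam': [[-0.2628, 0.9649, -0.0017, 0.1224], [-0.635, -0.1716, 0.7532, 0.2345], [0.7264, 0.199, 0.6578, -1.84], [0.0, 0.0, 0.0, 1.0]]}
top {'fx': 379.4318, 'fy': 379.4318, 'cx': 274.3667, 'cy': 208.7056, 'k1': -0.0349, 'world_to_cam': [[0.0247, -0.9996, 0.0135, -0.0121], [0.9957, 0.0258, 0.0885, -0.4876], [-0.0888, 0.0113, 0.996, -1.0891], [0.0, 0.0, 0.0, 1.0]]}
wrist {'fx': 355.6333, 'fy': 355.6333, 'cx': 272.9167, 'cy': 205.2831, 'k1': -0.0893, 'world_to_cam': [[0.4155, -0.9096, -0.0006, -0.5495], [0.8724, 0.3987, -0.2828, 0.0364], [0.2575, 0.117, 0.9592, -0.379], [0.0, 0.0, 0.0, 1.0]]}
```

View pics/scene0.png

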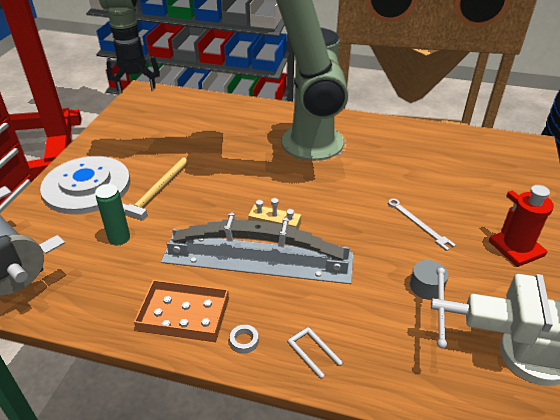

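View pics/top0.png

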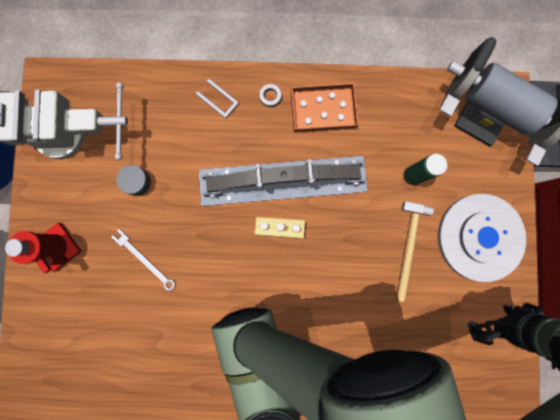

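View pics/wrist0.png

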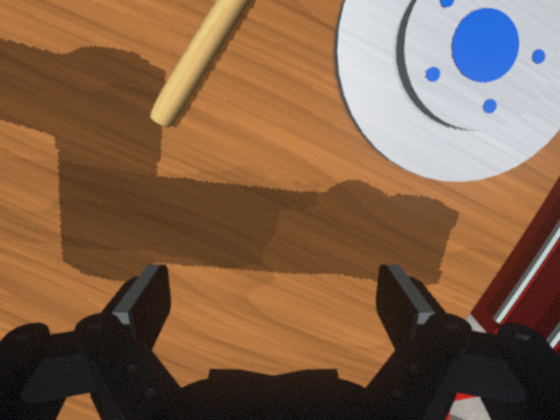

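The scene view shows the spring at about (258,245) and the bolt block at (274,213). In the top view the block is at (280,227) with three heads, the top hole is near (283,173), and the clips are near (259,175) and (311,170). I'll zoom in to measure them.

Run:
```python
from h import *
ci,im,d=load('top0'); c=im[145:245,190:375]; a=cv2.resize(c,None,fx=4.2,fy=4.2,interpolation=cv2.INTER_CUBIC); cv2.imwrite('pics/topz.png',a[:,:,::-1])
P=cloud(ci,d)
m=(P[...,2]>0.1)
for (u,v) in [(264,227),(280,227),(296,228),(283,173)]:
    print(u,v,np.round(P[v,u],4))
for w in (220,230,240,250,270,276,283,290,300,320,340,355): print(w,np.round(P[173,w],4))
ci,im,d=load('scene0'); c=im[185:290,150:365]; a=cv2.resize(c,None,fx=3.6,fy=3.6,interpolation=cv2.INTER_CUBIC); cv2.imwrite('pics/scz.png',a[:,:,::-1])
P=cloud(ci,d)
for (u,v) in [(260,203),(274,202),(291,212),(258,227)]:
    print(u,v,np.round(P[v,u],4))
```

```text
264 227 [0.4318 0.0285 0.0625]
280 227 [ 0.4319 -0.0157  0.0879]
296 228 [ 0.431  -0.061   0.0683]
283 173 [ 0.5796 -0.0202  0.1007]
220 [0.5925 0.1655 0.004 ]
230 [0.5786 0.1268 0.0847]
240 [0.5773 0.0981 0.0957]
250 [0.5756 0.0698 0.1093]
270 [0.5764 0.0155 0.113 ]
276 [ 0.5763 -0.0008  0.1158]
283 [ 0.5796 -0.0202  0.1007]
290 [ 0.5777 -0.0387  0.1136]
300 [ 0.5788 -0.0659  0.1121]
320 [ 0.5822 -0.1217  0.1021]
340 [ 0.5877 -0.1807  0.0809]
355 [ 0.5931 -0.2279  0.0591]
260 203 [ 0.4324 -0.0573  0.067 ]
274 202 [ 0.4397 -0.0147  0.086 ]
291 212 [0.4425 0.0343 0.0632]
258 227 [ 0.5677 -0.0214  0.1059]
```

View pics/topz.png

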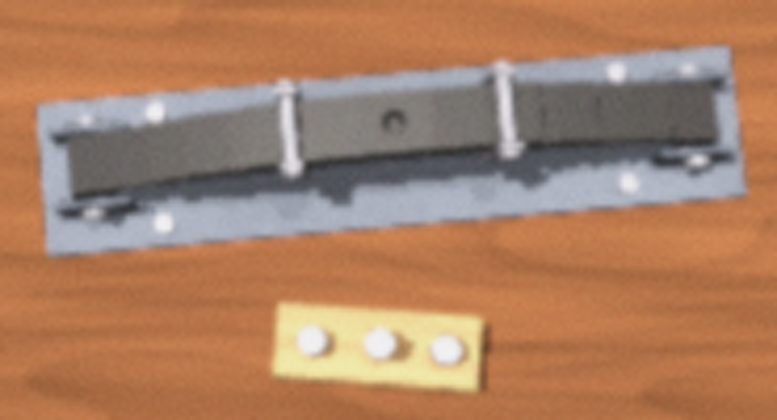

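View pics/scz.png

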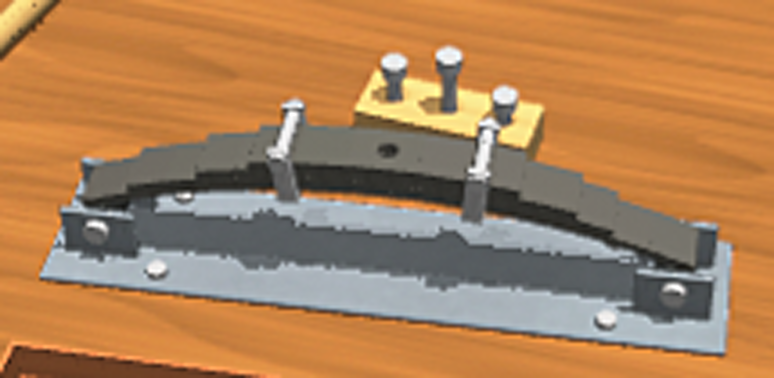

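```bash
cat >> h.py <<'E'
from scipy.spatial.transform import Rotation as Ro
def Rdown(yaw):  # tool z down, tool x at yaw deg
    a=np.radians(yaw); x=np.array([np.cos(a),np.sin(a),0]); z=np.array([0,0,-1.]); return np.stack([x,np.cross(z,x),z],1)
def plan(tp,tR=None,n=None,dyaw=None,claw=1,p=None,R=None):
    s=arm.read_state()
    p=np.array(s['tool_pos']) if p is None else p; R=np.array(s['eef_rot']) if R is None else R
    tR=R if tR is None else tR; tp=np.array(tp)
    rv=Ro.from_matrix(R.T@tR).as_rotvec()
    if dyaw is not None: rv=np.array([0,0,-np.radians(dyaw)])
    nn=int(np.ceil(max(np.linalg.norm(tp-p)/0.029,np.linalg.norm(rv)/0.079)-1e-6)); n=max(n or 1,nn)
    out=[];
    for k in range(n):
        t=R.T@((tp-p)/(n-k)); w=rv/n
        out.append(f"{claw} "+" ".join(f"{v:.2f}" for v in np.r_[t/0.03,w/0.08]))
        p=p+(tp-p)/(n-k); R=R@Ro.from_rotvec(w).as_matrix()
    for i in range(0,n,12): print('; '.join(out[i:i+12])); print()
    return p,R
E
python3 - <<'E'
from h import *
ci,_,_=load('wrist0'); s=arm.read_state(); T=ci['world_to_cam']; c=-T[:3,:3].T@T[:3,3]
R=s['eef_rot']; print('cam in tool',R.T@(c-s['tool_pos']), 'look', R.T@(-T[2,:3]))
plan([0.46,-0.02,0.33],n=36,dyaw=160)
E
```

```text
cam in tool [ 2.41520262e-05 -7.20730223e-02 -7.02207909e-02] look [6.69769215e-04 2.82994391e-01 9.59121330e-01]
1 -0.32 -0.38 -0.02 0.00 0.00 -0.97; 1 -0.28 -0.40 -0.02 0.00 0.00 -0.97; 1 -0.25 -0.42 -0.02 0.00 0.00 -0.97; 1 -0.22 -0.44 -0.02 0.00 0.00 -0.97; 1 -0.18 -0.46 -0.02 0.00 0.00 -0.97; 1 -0.15 -0.47 -0.02 0.00 0.00 -0.97; 1 -0.11 -0.48 -0.02 0.00 0.00 -0.97; 1 -0.07 -0.49 -0.02 0.00 0.00 -0.97; 1 -0.04 -0.49 -0.02 0.00 0.00 -0.97; 1 0.00 -0.49 -0.02 0.00 0.00 -0.97; 1 0.04 -0.49 -0.02 0.00 0.00 -0.97; 1 0.08 -0.49 -0.02 0.00 0.00 -0.97

1 0.12 -0.48 -0.02 0.00 0.00 -0.97; 1 0.15 -0.47 -0.02 0.00 0.00 -0.97; 1 0.19 -0.46 -0.02 0.00 0.00 -0.97; 1 0.22 -0.44 -0.02 0.00 0.00 -0.97; 1 0.26 -0.42 -0.02 0.00 0.00 -0.97; 1 0.29 -0.40 -0.02 0.00 0.00 -0.97; 1 0.32 -0.38 -0.02 0.00 0.00 -0.97; 1 0.35 -0.35 -0.02 0.00 0.00 -0.97; 1 0.37 -0.32 -0.02 0.00 0.00 -0.97; 1 0.40 -0.29 -0.02 0.00 0.00 -0.97; 1 0.42 -0.26 -0.02 0.00 0.00 -0.97; 1 0.44 -0.23 -0.02 0.00 0.00 -0.97

1 0.45 -0.19 -0.02 0.00 0.00 -0.97; 1 0.47 -0.16 -0.02 0.00 0.00 -0.97; 1 0.48 -0.12 -0.02 0.00 0.00 -0.97; 1 0.49 -0.08 -0.02 0.00 0.00 -0.97; 1 0.49 -0.05 -0.02 0.00 0.00 -0.97; 1 0.49 -0.01 -0.02 0.00 0.00 -0.97; 1 0.49 0.03 -0.02 0.00 0.00 -0.97; 1 0.49 0.07 -0.02 0.00 0.00 -0.97; 1 0.48 0.11 -0.02 0.00 0.00 -0.97; 1 0.47 0.14 -0.02 0.00 0.00 -0.97; 1 0.46 0.18 -0.02 0.00 0.00 -0.97; 1 0.44 0.22 -0.02 0.00 0.00 -0.97
```

Emit:
{"op": "move_arm", "data": {"plan": "1 -0.32 -0.38 -0.02 0 0 -1; 1 -0.28 -0.4 -0.02 0 0 -1; 1 -0.25 -0.42 -0.02 0 0 -1; 1 -0.22 -0.44 -0.02 0 0 -1; 1 -0.18 -0.46 -0.02 0 0 -1; 1 -0.15 -0.47 -0.02 0 0 -1; 1 -0.11 -0.48 -0.02 0 0 -1; 1 -0.07 -0.49 -0.02 0 0 -1; 1 -0.04 -0.49 -0.02 0 0 -1; 1 0 -0.49 -0.02 0 0 -1; 1 0.04 -0.49 -0.02 0 0 -1; 1 0.08 -0.49 -0.02 0 0 -1"}}

```text
time_s: 1.15
tool_pos: [0.301, -0.3312, 0.3071]
eef_rot: [[0.99, -0.14, -0.004], [-0.14, -0.99, 0.008], [-0.005, -0.007, -1.0]]
contact_force: [-0.4, 0.0, -0.0]
width: 0.0852
```

Run:
```python
from h import *
s=arm.read_state(); R=s['eef_rot']; yaw=np.degrees(np.arctan2(R[1,0],R[0,0])); print(s['time_s'],s['tool_pos'],yaw, s['q'])
plan([0.46,-0.02,0.33],dyaw=94.7-yaw)
```

```text
1.15 [ 0.30098576 -0.33123608  0.30705996] -8.069239342802742 [-5.72310307e+01  7.98065901e+00 -2.46277407e+01  5.78713341e+01
  5.06874198e-02  4.08389483e+01]
1 0.16 -0.48 -0.03 0.00 0.00 -0.97; 1 0.20 -0.46 -0.03 0.00 0.00 -0.97; 1 0.24 -0.45 -0.03 0.00 0.00 -0.97; 1 0.27 -0.43 -0.03 0.00 0.00 -0.97; 1 0.30 -0.41 -0.03 0.00 0.00 -0.97; 1 0.33 -0.38 -0.03 0.00 0.00 -0.97; 1 0.36 -0.35 -0.03 0.00 0.00 -0.97; 1 0.39 -0.32 -0.03 0.00 0.00 -0.97; 1 0.41 -0.29 -0.03 0.00 0.00 -0.97; 1 0.44 -0.26 -0.03 0.00 0.00 -0.97; 1 0.45 -0.22 -0.03 0.00 0.00 -0.97; 1 0.47 -0.19 -0.03 0.00 0.00 -0.97

1 0.48 -0.15 -0.03 0.00 0.00 -0.97; 1 0.49 -0.11 -0.03 0.00 0.00 -0.97; 1 0.50 -0.07 -0.03 0.00 0.00 -0.97; 1 0.51 -0.04 -0.03 0.00 0.00 -0.97; 1 0.51 0.00 -0.03 0.00 0.00 -0.97; 1 0.50 0.04 -0.03 0.00 0.00 -0.97; 1 0.50 0.08 -0.03 0.00 0.00 -0.97; 1 0.49 0.12 -0.03 0.00 0.00 -0.97; 1 0.48 0.16 -0.03 0.00 0.00 -0.97; 1 0.47 0.20 -0.03 0.00 0.00 -0.97; 1 0.45 0.23 -0.03 0.00 0.00 -0.97
```

Emit:
{"op": "move_arm", "data": {"plan": "1 0.16 -0.48 -0.03 0 0 -1; 1 0.2 -0.46 -0.03 0 0 -1; 1 0.24 -0.45 -0.03 0 0 -1; 1 0.27 -0.43 -0.03 0 0 -1; 1 0.3 -0.41 -0.03 0 0 -1; 1 0.33 -0.38 -0.03 0 0 -1; 1 0.36 -0.35 -0.03 0 0 -1; 1 0.39 -0.32 -0.03 0 0 -1; 1 0.41 -0.29 -0.03 0 0 -1; 1 0.44 -0.26 -0.03 0 0 -1; 1 0.45 -0.22 -0.03 0 0 -1; 1 0.47 -0.19 -0.03 0 0 -1"}}

```text
time_s: 2.15
tool_pos: [0.3792, -0.1561, 0.3174]
eef_rot: [[0.646, 0.763, -0.007], [0.763, -0.646, 0.011], [0.004, -0.013, -1.0]]
contact_force: [0.3, -0.8, -0.9]
width: 0.0853
```

Run:
```python
from h import *
s=arm.read_state(); R=s['eef_rot']; yaw=np.degrees(np.arctan2(R[1,0],R[0,0])); print(s['time_s'],s['tool_pos'],yaw, s['q'])
plan([0.46,-0.02,0.33],dyaw=94.7-yaw,n=11)
```

```text
2.15 [ 0.37922418 -0.156141    0.31740235] 49.723420714350056 [-32.90008511   3.56997013 -28.06745374  59.07966141   0.31907086
   7.37302473]
1 0.47 -0.08 -0.04 0.00 0.00 -0.89; 1 0.48 -0.05 -0.04 0.00 0.00 -0.89; 1 0.48 -0.01 -0.04 0.00 0.00 -0.89; 1 0.48 0.02 -0.04 0.00 0.00 -0.89; 1 0.48 0.06 -0.04 0.00 0.00 -0.89; 1 0.47 0.09 -0.04 0.00 0.00 -0.89; 1 0.46 0.12 -0.04 0.00 0.00 -0.89; 1 0.45 0.16 -0.04 0.00 0.00 -0.89; 1 0.44 0.19 -0.04 0.00 0.00 -0.89; 1 0.43 0.22 -0.04 0.00 0.00 -0.89; 1 0.41 0.25 -0.04 0.00 0.00 -0.89
```

Emit:
{"op": "move_arm", "data": {"plan": "1 0.47 -0.08 -0.04 0 0 -0.87; 1 0.48 -0.05 -0.04 0 0 -0.87; 1 0.48 -0.01 -0.04 0 0 -0.87; 1 0.48 0.02 -0.04 0 0 -0.87; 1 0.48 0.06 -0.04 0 0 -0.87; 1 0.47 0.09 -0.04 0 0 -0.87; 1 0.46 0.12 -0.04 0 0 -0.87; 1 0.45 0.16 -0.04 0 0 -0.87; 1 0.44 0.19 -0.04 0 0 -0.87; 1 0.43 0.22 -0.04 0 0 -0.87; 1 0.41 0.25 -0.04 0 0 -0.87; 1 0 0 0 0 0 0"}}

```text
time_s: 3.15
tool_pos: [0.4606, -0.009, 0.3302]
eef_rot: [[-0.108, 0.994, -0.012], [0.994, 0.108, 0.014], [0.015, -0.01, -1.0]]
contact_force: [-0.7, -0.2, -0.3]
width: 0.0851
```

Run:
```python
from h import *
s=arm.read_state(); R=s['eef_rot']; yaw=np.degrees(np.arctan2(R[1,0],R[0,0])); print(s['time_s'],s['tool_pos'],R,yaw, s['q'],s['contact_force'])
ci,im,d=shot('wrist','w1'); shot('top','top1')
```

```text
3.15 [ 0.46060981 -0.00895389  0.33016908] [[-0.1075654   0.99412627 -0.01194302]
 [ 0.99408361  0.10772749  0.01387654]
 [ 0.01508162 -0.01037972 -0.99983239]] 96.17569533838581 [-10.63938303   8.64105078 -20.33752348  61.84081871   0.65507567
 -16.82424816] [-0.68586189 -0.16802884 -0.33474556]
```

View pics/w1.png

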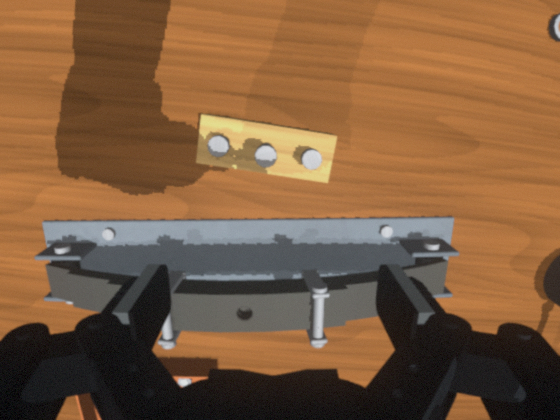

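The wrist view shows the block with heads at (218,146), (265,155, the tallest) and (312,159). The spring is below it, with the top hole at (245,313) and clips at (168,320) and (318,310). The ends are partly hidden by the fingers. I'll enlarge it.

Run:
```python
from h import *
ci,im,d=load('w1')
a=cv2.resize(im[105:190,185:345],None,fx=4.8,fy=4.8,interpolation=cv2.INTER_CUBIC); cv2.imwrite('pics/w1a.png',a[:,:,::-1])
P=cloud(ci,d)
hsv=cv2.cvtColor(im,cv2.COLOR_RGB2HSV)
m=((hsv[...,1]<60)&(hsv[...,2]>120)).astype(np.uint8); m[:105]=0;m[185:]=0;m[:,:190]=0;m[:,340:]=0
n,l,st,ce=cv2.connectedComponentsWithStats(m)
for i in range(1,n):
    if st[i,4]>30: 
        z=np.nanmax(P[...,2][l==i]); print(st[i],ce[i],z)
# depth points on head tops
for z0,(u0,v0) in ((.088,(265,155)),(.070,(218,146)),(.060,(312,159))):
    sub=P[v0-18:v0+18,u0-18:u0+18]; q=sub[np.abs(sub[...,2]-z0)<0.004]; print(z0,len(q),np.nanmean(q,0),np.nanmin(q,0),np.nanmax(q,0), (np.nanmin(q,0)+np.nanmax(q,0))/2)
```

```text
[208 135  22  21 334] [217.88922156 144.91916168] 0.07252310518404509
[255 145  22  22 381] [265.2992126  155.45931759] 0.09070906955469343
[301 149  21  21 329] [311.3556231  159.04559271] 0.06208673717840116
0.088 397 [ 0.43392119 -0.01567444  0.08830449] [ 0.42429977 -0.02548493  0.08465703] [ 0.44399516 -0.00635126  0.09070907] [ 0.43414747 -0.01591809  0.08768305]
0.07 367 [ 0.43146785 -0.05957723  0.07020827] [ 0.42174214 -0.06931684  0.06618845] [ 0.44111918 -0.04978904  0.07252311] [ 0.43143066 -0.05955294  0.06935578]
0.06 332 [0.43615837 0.02916952 0.06022822] [0.42648762 0.01952149 0.05680671] [0.44583928 0.03904603 0.06208674] [0.43616345 0.02928376 0.05944672]
```

View pics/w1a.png

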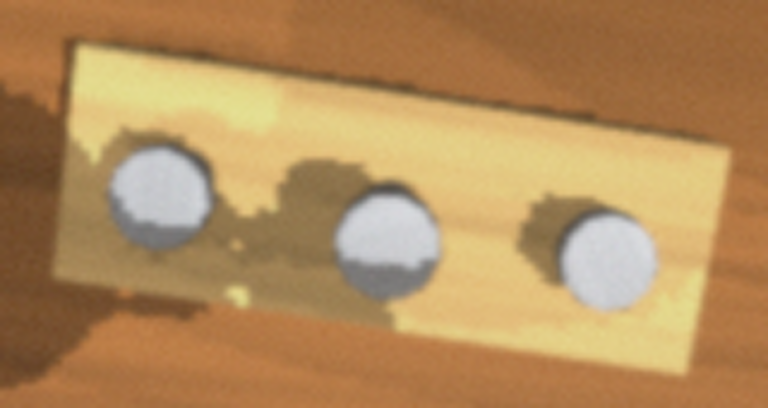

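Run:
```python
from h import *
for z in [0.1157]: 
    ci,im,d=load('w1'); print(onz(ci,245,313,z))
plan([0.595,-0.022,0.30],tR=Rdown(94.7),n=6)
```

```text
[ 0.57573497 -0.01947493  0.1157    ]
1 -0.14 0.74 0.16 -0.03 -0.03 0.04; 1 -0.14 0.74 0.16 -0.03 -0.03 0.04; 1 -0.14 0.74 0.16 -0.03 -0.03 0.04; 1 -0.14 0.74 0.16 -0.03 -0.03 0.04; 1 -0.13 0.74 0.16 -0.03 -0.03 0.04; 1 -0.13 0.74 0.16 -0.03 -0.03 0.04
```

Emit:
{"op": "move_arm", "data": {"plan": "1 -0.14 0.74 0.16 -0.03 -0.03 0.04; 1 -0.14 0.74 0.16 -0.03 -0.03 0.04; 1 -0.14 0.74 0.16 -0.03 -0.03 0.04; 1 -0.14 0.74 0.16 -0.03 -0.03 0.04; 1 -0.13 0.74 0.16 -0.03 -0.03 0.04; 1 -0.13 0.74 0.16 -0.03 -0.03 0.04; 1 0 0 0 0 0 0"}}

```text
time_s: 3.83
tool_pos: [0.5952, -0.0285, 0.2976]
eef_rot: [[-0.068, 0.998, -0.001], [0.998, 0.068, -0.003], [-0.003, -0.001, -1.0]]
contact_force: [-0.2, -0.0, -0.1]
width: 0.0853
```

Run:
```python
from h import *
s=arm.read_state(); print(s['time_s'],s['tool_pos'],s['eef_rot'],s['contact_force'])
ci,im,d=shot('wrist','w2')
a=cv2.resize(im[0:260],None,fx=1.42,fy=1.42,interpolation=cv2.INTER_CUBIC); cv2.imwrite('pics/w2a.png',a[:,:,::-1])
```

```text
3.8333 [ 0.59522222 -0.02852852  0.29760414] [[-6.75293060e-02  9.97717081e-01 -6.47441379e-04]
 [ 9.97712284e-01  6.75268970e-02 -3.21195983e-03]
 [-3.16090748e-03 -8.62861635e-04 -9.99994632e-01]] [-0.20092606 -0.01240365 -0.09854475]
```

View pics/w2.png

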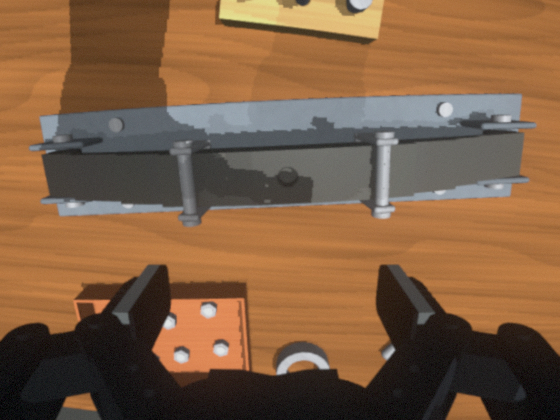

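The spring is clear of the fingers here: hole at (287,176), clip bolts at about (188,183) and (383,175). Next I'll take the height profile along the leaves for the end steps, and the frame from the plate and clips.

```bash
cat > prof.py <<'E'
from h import *
import sys
ci,im,d=load(sys.argv[1]); P=cloud(ci,d)
Z=P[...,2]
# clips: points above leaf
m=(Z>0.1225)&(P[...,0]>0.53)&(P[...,0]<0.63)&(np.arange(420)[:,None]<260)
n,l,st,ce=cv2.connectedComponentsWithStats(m.astype(np.uint8))
C=[]
for i in range(1,n):
    if st[i,4]>40:
        q=P[l==i]; r=cv2.minAreaRect((q[:,:2]*1000).astype(np.float32)); print(st[i],np.round(q.mean(0),4),q[:,2].max(),np.round(r[0],1),np.round(r[1],1),r[2]); C.append(np.array(r[0])/1000)
if len(C)==2:
    c0,c1=sorted(C,key=lambda c:c[1]); print('mid',(c0+c1)/2,'dist',np.linalg.norm(c1-c0),'yaw',np.degrees(np.arctan2(*(c1-c0)[::-1])))
# plate
m=(np.abs(Z-np.nanmedian(Z[(Z>0.003)&(Z<0.02)&(P[...,0]>.5)&(P[...,0]<.66)]))<0.003)&(im.max(2).astype(int)-im.min(2)<45)&(np.arange(420)[:,None]<260)
q=P[m]; r=cv2.minAreaRect((q[:,:2]*1000).astype(np.float32)); print('plate',r,np.median(q[:,2]),cv2.boxPoints(r))
E
python3 prof.py w2
python3 - <<'E'
from h import *
ci,im,d=load('w2')
g=im[85:235,30:540].astype(float); g=np.clip((g-20)*3,0,255).astype(np.uint8)
a=cv2.resize(g[:, :260],None,fx=3,fy=3,interpolation=cv2.INTER_CUBIC); cv2.imwrite('pics/w2L.png',a[:,:,::-1])
a=cv2.resize(g[:, 250:],None,fx=3,fy=3,interpolation=cv2.INTER_CUBIC); cv2.imwrite('pics/w2R.png',a[:,:,::-1])
E
```

```text
[ 372  132   27   87 1260] [0.5669 0.0461 0.1254] 0.13003971688467242 [568.3  47.3] [61.3 16.8] 7.200624465942383
[ 169  140   33   87 1284] [ 0.5829 -0.0914  0.1255] 0.13049046246870025 [584.1 -92. ] [61.9 16.3] 6.895186424255371
mid [ 0.57620288 -0.02233499] dist 0.14024061862688408 yaw 96.43672616575668
plate ((540.8905029296875, -26.888702392578125), (181.660400390625, 500.04669189453125), 6.589231014251709) 0.006314204369091569 [[ 421.96997  211.06027]
 [ 479.3506  -285.6833 ]
 [ 659.81104 -264.83768]
 [ 602.4304   231.90588]]
```

View pics/w2L.png

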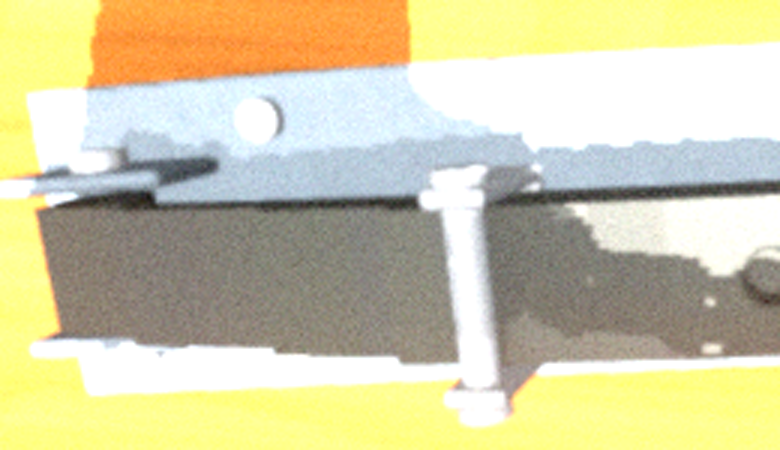

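View pics/w2R.png

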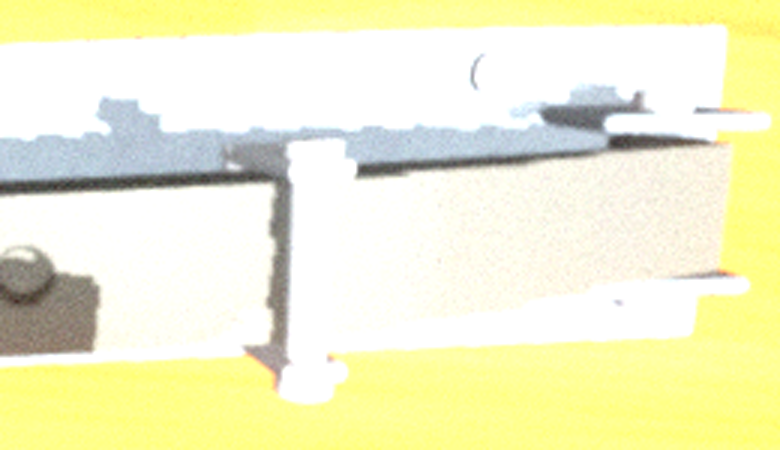

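```bash
cat > steps.py <<'E'
from h import *
import sys
def prof(tag,c=np.array([0.5762,-0.0223]),yaw=96.5,pr=True,vmax=260):
    ci,im,d=load(tag); P=cloud(ci,d)
    a=np.radians(yaw); ey=np.array([np.cos(a),np.sin(a)]); ex=np.array([ey[1],-ey[0]])
    s=(P[...,:2]-c)@ey; w=(P[...,:2]-c)@ex
    m=(np.abs(w)<0.014)&(P[...,2]>0.03)&(np.arange(420)[:,None]<vmax)
    s=s[m];z=P[...,2][m]
    R=0.6; r=np.hypot(s,z-0.1157+R)-R; arc=np.arctan2(s,z-0.1157+R)*R
    out=[]
    for k in range(-210,211,2):
        q=r[np.abs(arc*1000-k)<1]
        if len(q)>4: out.append((k,np.median(q)*1000,len(q)))
    return np.array(out),arc,r
if __name__=='__main__':
    for t in sys.argv[1:]:
        o,_,_=prof(t); print(t,' '.join(f'{int(k)}:{v:.1f}' for k,v,n in o))
E
python3 steps.py w2 top1 scene0
python3 - <<'E'
from h import *
ci,im,d=load('w2'); print(onz(ci,287.5,176.5,.1157))
E
```

```text
w2 -210:-18.8 -208:-18.9 -206:-18.8 -204:-18.7 -202:-18.7 -194:-12.5 -192:-12.0 -190:-12.1 -188:-12.1 -186:-12.1 -184:-12.3 -182:-12.3 -180:-12.3 -178:-12.3 -176:-12.4 -174:-12.4 -172:-12.3 -170:-12.4 -168:-12.4 -166:-12.2 -164:-12.4 -162:-12.3 -160:-12.3 -158:-12.4 -156:-12.5 -154:-12.3 -152:-12.5 -150:-12.7 -148:-12.5 -146:-12.7 -144:-12.8 -142:-12.6 -136:-5.9 -134:-5.7 -132:-5.8 -130:-5.8 -128:-5.9 -126:-6.0 -124:-6.0 -122:-6.0 -120:-6.1 -118:-6.0 -116:-6.0 -114:-6.1 -112:-5.9 -110:-6.0 -108:-6.0 -106:-6.1 -104:-6.1 -102:-6.1 -100:-6.2 -98:-5.8 -94:1.0 -92:1.0 -90:0.8 -88:0.8 -86:0.7 -84:0.7 -82:0.8 -80:0.7 -78:0.9 -74:11.1 -72:12.5 -70:13.5 -68:13.5 -66:11.3 -64:7.7 -62:0.7 -60:0.9 -58:0.9 -56:0.8 -54:0.7 -52:0.6 -50:0.4 -48:0.6 -46:0.5 -44:0.5 -42:0.5 -40:0.5 -38:0.4 -36:0.5 -34:0.4 -32:0.5 -30:0.5 -28:0.6 -26:0.6 -24:0.7 -22:0.9 -20:0.7 -18:0.9 -16:0.6 -14:0.6 -12:0.6 -10:0.5 -8:0.6 -6:0.5 -4:-0.1 -2:-0.1 0:-0.7 2:-0.6 4:-2.2 6:-0.2 8:0.1 10:0.5 12:0.4 14:0.6 16:0.7 18:0.5 20:0.6 22:0.8 24:0.9 26:1.0 28:0.6 30:0.5 32:0.5 34:0.4 36:0.5 38:0.5 40:0.4 42:0.4 44:0.5 46:0.5 48:0.5 5
[... 2001 characters left out ...]
.6 42:0.7 44:-0.4 46:-1.0 48:-2.4 50:-2.3 52:-0.9 54:-1.0 56:-0.3 58:-0.2 60:-0.4 64:7.7 66:9.5 68:12.4 70:11.6 72:9.1 74:-0.9 76:-1.1 78:-0.3 80:-0.7 82:-0.9 84:-0.3 86:-0.4 88:-2.2 90:-0.7 92:-0.3 94:-1.2 96:-0.3 98:-5.3 100:-6.2 102:-7.8 104:-8.7 106:-8.4 108:-7.7 110:-7.2 112:-7.0 114:-6.7 116:-7.6 118:-6.3 120:-9.1 122:-7.7 124:-7.1 126:-6.5 128:-7.6 130:-5.5 132:-6.3 134:-7.5 136:-6.5 138:-6.7 142:-14.0 144:-13.6 146:-14.1 148:-14.0 150:-13.6 152:-11.3 154:-14.5 158:-14.1 162:-14.7 166:-14.0 168:-15.1 174:-19.7 176:-20.1 178:-20.4 182:-21.2 184:-20.6 186:-20.9 188:-20.0 190:-21.5 192:-20.9 196:-20.1 198:-19.7 200:-20.7 202:-22.1 206:-21.8 210:-21.1
[ 0.57541085 -0.02013777  0.1157    ]
```

Run:
```python
from steps import *
o,arc,r=prof('w2'); arc=arc*1000; r=r*1000
for nm,lo,hi,L in (('top',-1.5,2.5,95),('l2',-8,-4.5,135),('l3',-14.5,-11,175)):
    a=arc[(r>lo)&(r<hi)]
    # extreme robust
    l=np.percentile(a[a<-80],[0.3,1,2]) if nm!='x' else 0; h=np.percentile(a[a>80],[98,99,99.7])
    print(nm,l,h,(l[::1]+h[::-1])/2)
ci,im,d=load('top0'); print(onz(ci,280.5,226.7,.088))
plan([0.434,-0.0157,0.21],tR=Rdown(96.5),n=7)
```

```text
top [-95.06060943 -94.47129392 -94.04937363] [98.15831953 98.33746379 98.94423061] [1.94181059 1.93308493 2.05447295]
l2 [-136.15573206 -135.66718964 -135.20599343] [140.5079414  141.01218427 141.37599261] [2.61013027 2.67249731 2.65097399]
l3 [-193.40215465 -192.9274802  -192.26718113] [169.52985892 169.93590649 170.51588761] [-11.44313352 -11.49578686 -11.36866111]
[ 0.43276142 -0.01708409  0.088     ]
1 0.11 -0.75 0.42 -0.01 0.00 -0.08; 1 0.12 -0.75 0.42 -0.01 0.00 -0.08; 1 0.12 -0.75 0.42 -0.01 0.00 -0.08; 1 0.13 -0.75 0.42 -0.01 0.00 -0.08; 1 0.13 -0.75 0.42 -0.01 0.00 -0.08; 1 0.14 -0.75 0.42 -0.01 0.00 -0.08; 1 0.14 -0.75 0.42 -0.01 0.00 -0.08
```

Emit:
{"op": "move_arm", "data": {"plan": "1 0.11 -0.75 0.42 -0.01 0 -0.08; 1 0.12 -0.75 0.42 -0.01 0 -0.08; 1 0.12 -0.75 0.42 -0.01 0 -0.08; 1 0.13 -0.75 0.42 -0.01 0 -0.08; 1 0.13 -0.75 0.42 -0.01 0 -0.08; 1 0.14 -0.75 0.42 -0.01 0 -0.08; 1 0.14 -0.75 0.42 -0.01 0 -0.08; 1 0 0 0 0 0 0"}}

```text
time_s: 4.55
tool_pos: [0.4181, -0.0179, 0.2054]
eef_rot: [[-0.101, 0.995, -0.003], [0.995, 0.101, -0.003], [-0.003, -0.003, -1.0]]
contact_force: [-0.1, 0.5, 0.4]
width: 0.0853
```

```bash
cat > st.py <<'E'
from h import *
s=arm.read_state(); R=s['eef_rot']; print('t',round(s['time_s'],2),'p',np.round(s['tool_pos'],4),'yaw',round(np.degrees(np.arctan2(R[1,0],R[0,0])),2),'tilt',np.round(R[:,2],4),'f',np.round(s['contact_force'],2),'m',np.round(s['moment'],3),'w',round(s['width'],4))
E
python3 - <<'E'
import st
from h import *
shot('wrist','w3')
plan([0.434,-0.0157,0.141],tR=Rdown(96.5),n=5)
E
```

```text
t 4.55 p [ 0.4181 -0.0179  0.2054] yaw 95.81 tilt [-0.0029 -0.0032 -1.    ] f [-0.12  0.47  0.38] m [0.092 0.068 0.009] w 0.0853
1 0.01 0.09 0.44 0.00 0.01 -0.03; 1 0.01 0.09 0.44 0.00 0.01 -0.03; 1 0.01 0.09 0.44 0.00 0.01 -0.03; 1 0.01 0.09 0.44 0.00 0.01 -0.03; 1 0.01 0.09 0.44 0.00 0.01 -0.03
```

View pics/w3.png

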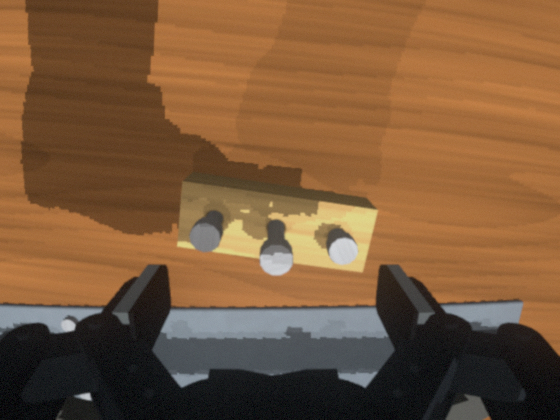

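The tall bolt's head face is at about (277,262), centred between the fingers. The block is below it, clear of the fingers. I'll re-measure and then descend.

Run:
```python
from h import *
ci,im,d=load('w3'); P=cloud(ci,d)
q=P[235:285,250:305]; q=q[np.abs(q[...,2]-.088)<0.003]; print(len(q),(np.nanmin(q,0)+np.nanmax(q,0))/2,q.mean(0))
plan([0.434,-0.016,0.15],tR=Rdown(96.5),n=5)
```

```text
885 [ 0.43381963 -0.01538135  0.08748478] [ 0.43332572 -0.01548213  0.08830514]
1 0.01 0.09 0.38 0.00 0.01 -0.03; 1 0.01 0.09 0.38 0.00 0.01 -0.03; 1 0.01 0.09 0.38 0.00 0.01 -0.03; 1 0.01 0.09 0.38 0.00 0.01 -0.03; 1 0.01 0.09 0.38 0.00 0.01 -0.03
```

Emit:
{"op": "move_arm", "data": {"plan": "1 0.02 0.11 0.38 0 0.01 -0.03; 1 0.02 0.11 0.38 0 0.01 -0.03; 1 0.01 0.1 0.38 0 0.01 -0.03; 1 0.01 0.1 0.3 0 0 -0.03; 1 0 0.08 0.2 0 0 0; 1 0 0 0 0 0 0; 1 0 0 0 0 0 0", "force": 80}}

```text
time_s: 5.18
tool_pos: [0.4403, -0.0182, 0.1609]
eef_rot: [[-0.104, 0.995, 0.012], [0.995, 0.104, -0.005], [-0.006, 0.012, -1.0]]
contact_force: [0.4, 0.9, -0.1]
width: 0.0854
```

Run:
```python
import st
from h import *
plan([0.4338,-0.0156,0.1415],tR=Rdown(96.5),n=2)
```

```text
t 5.18 p [ 0.4403 -0.0182  0.1609] yaw 95.97 tilt [ 0.0124 -0.0048 -0.9999] f [ 0.36  0.92 -0.06] m [-0.056  0.038 -0.022] w 0.0854
1 0.06 -0.11 0.32 0.07 0.04 -0.06; 1 0.05 -0.10 0.32 0.07 0.04 -0.06
```

Emit:
{"op": "move_arm", "data": {"plan": "1 0.06 -0.1 0.3 0.07 0.04 -0.06; 1 0.04 -0.08 0.28 0.07 0.04 -0.06; 1 0 0 0 0 0 0; 1 0 0 0 0 0 0"}}

```text
time_s: 5.52
tool_pos: [0.4349, -0.0159, 0.1428]
eef_rot: [[-0.114, 0.993, 0.001], [0.993, 0.114, 0.0], [0.0, 0.001, -1.0]]
contact_force: [-0.2, 0.6, -0.1]
width: 0.0854
```

Run:
```python
import st
from h import *
plan([0.4338,-0.0156,0.1415],tR=Rdown(96.5),n=1)
```

```text
t 5.52 p [ 0.4349 -0.0159  0.1428] yaw 96.55 tilt [ 1.1e-03  4.0e-04 -1.0e+00] f [-0.21  0.56 -0.09] m [-0.048 -0.007  0.017] w 0.0854
1 0.01 -0.04 0.04 0.01 -0.00 0.01
```

Emit:
{"op": "move_arm", "data": {"plan": "0 0.01 -0.04 0.03 0 0 0; 0 0 0 0 0 0 0; 0 0 0 0 0 0 0; 0 0 0 0 0 0 0; 0 0 0 0 0 0 0; 0 0 0 0 0 0 0; 0 0 0 0 0 0 0; 0 0 0 0 0 0 0", "force": 80}}

```text
time_s: 6.18
tool_pos: [0.4339, -0.0156, 0.1426]
eef_rot: [[-0.114, 0.993, 0.002], [0.993, 0.114, 0.0], [-0.0, 0.002, -1.0]]
contact_force: [0.4, 0.4, -1.3]
width: 0.0169
```

```bash
python3 st.py
```

```text
t 6.18 p [ 0.4339 -0.0156  0.1426] yaw 96.56 tilt [ 2.2e-03  2.0e-04 -1.0e+00] f [ 0.39  0.4  -1.32] m [-0.016  0.019  0.017] w 0.0169
```

Run:
```python
from h import *
shot('wrist','w4'); import st
ci,im,d=load('w4'); cv2.imwrite('pics/w4a.png',cv2.resize(im[170:420,150:410],None,fx=2.3,fy=2.3,interpolation=cv2.INTER_CUBIC)[:,:,::-1])
```

```text
t 6.23 p [ 0.4339 -0.0156  0.1426] yaw 96.56 tilt [ 2.2e-03  3.0e-04 -1.0e+00] f [-0.67  0.25 -0.96] m [0.019 0.036 0.049] w 0.0166
```

View pics/w4a.png

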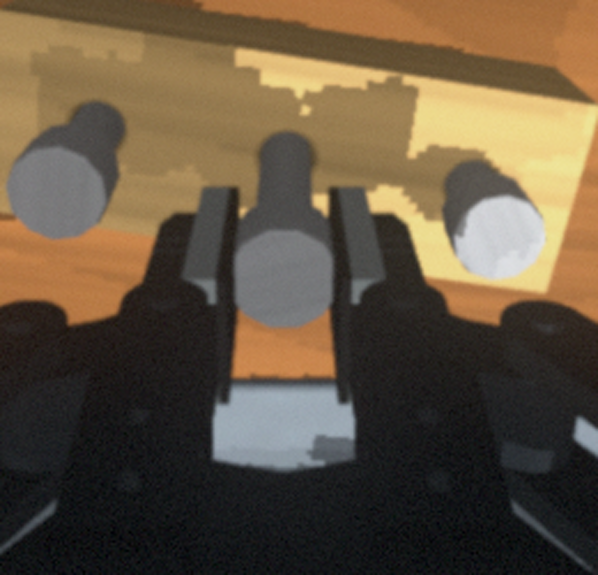

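The head is clamped between both pads, with the neighbouring bolts untouched. I'll lift, slowly at first.

Emit:
{"op": "move_arm", "data": {"plan": "0 0 0 -0.15 0 0 0; 0 0 0 -0.3 0 0 0; 0 0 0 -0.5 0 0 0; 0 0 0 -0.7 0 0 0; 0 0 0 -0.8 0 0 0; 0 0 0 -0.6 0 0 0; 0 0 0 -0.3 0 0 0; 0 0 0 0 0 0 0; 0 0 0 0 0 0 0"}}

```text
time_s: 6.98
tool_pos: [0.4323, -0.0154, 0.2517]
eef_rot: [[-0.114, 0.993, 0.001], [0.993, 0.114, 0.0], [0.0, 0.001, -1.0]]
contact_force: [-0.1, 0.5, -0.9]
width: 0.0167
```

Run:
```python
import st
from h import *
shot('wrist','w5'); shot('scene','s5')
ci,im,d=load('w2'); g=cv2.cvtColor(im,cv2.COLOR_RGB2GRAY)[158:195,268:308]
cv2.imwrite('pics/hole.png',cv2.resize(g,None,fx=14,fy=14,interpolation=cv2.INTER_CUBIC))
P=cloud(ci,d); c=np.array([0.5762,-0.0223]);a=np.radians(96.5); ey=np.array([np.cos(a),np.sin(a)]); ex=np.array([ey[1],-ey[0]])
s=(P[...,:2]-c)@ey; w=(P[...,:2]-c)@ex
for lo,hi in((-.055,-.03),(-.03,-.012),(.012,.03),(.03,.055)):
    m=(s>lo)&(s<hi)&(P[...,2]>0.11)&(P[...,2]<.125); print(lo,np.percentile(w[m]*1000,[.5,2,50,98,99.5]))
m=(np.hypot(s-.002,w)<.012)&(P[...,2]<0.1135)&(P[...,2]>.09); print('holepts',m.sum(),s[m].mean(),w[m].mean(),np.ptp(s[m]),np.ptp(w[m]))
```

```text
t 6.98 p [ 0.4323 -0.0154  0.2517] yaw 96.56 tilt [ 1.e-03  4.e-04 -1.e+00] f [-0.1   0.52 -0.92] m [-0.015  0.024 -0.004] w 0.0167
-0.055 [-20.18032281 -19.951139    -0.90695057  19.20660108  19.86411297]
-0.03 [-20.14943271 -20.00666096  -1.02275137  19.09404843  19.79238389]
0.012 [-20.18294418 -20.02832517  -1.13612068  19.17209522  20.00999615]
0.03 [-20.31261403 -20.0464055   -1.07685101  19.03237429  19.77309491]
holepts 274 0.0020568095702715294 0.0021074923768085903 0.013405395483210047 0.011589176536886136
```

View pics/hole.png

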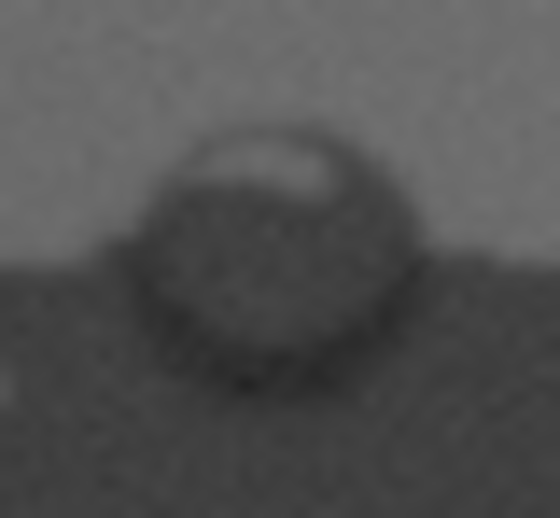

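View pics/w5.png

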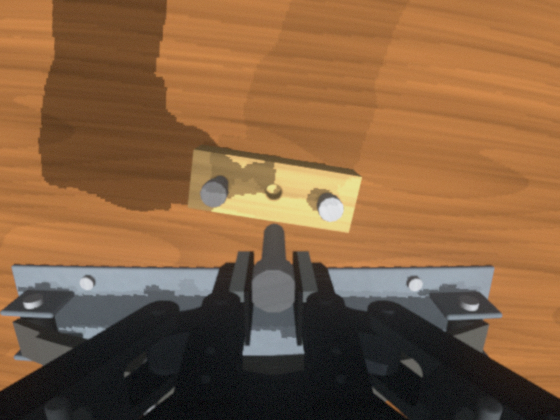

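View pics/s5.png

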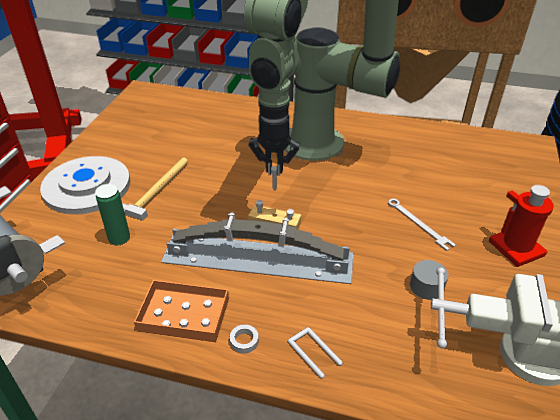

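The bolt is out of the block and hangs upright: its head is at (273,286) and its nose near (275,227). The other two bolts are still in the block. I'll check the nose position relative to the tool.

Run:
```python
from h import *
ci,im,d=load('w5'); cv2.imwrite('pics/w5a.png',cv2.resize(im[215:320,235:315],None,fx=5.5,fy=5.5,interpolation=cv2.INTER_CUBIC)[:,:,::-1])
s=arm.read_state(); p=np.array(s['tool_pos'])
print('tip pred px',proj(ci,p+[0,0,-0.1286]),'headtop pred',proj(ci,p+[0,0,-0.0546]))
P=cloud(ci,d)
q=P[225:312,255:295]; 
m=np.abs(q[...,2]-(p[2]-0.0546))<0.004; print('headtop',(np.nanmin(q[m],0)+np.nanmax(q[m],0))/2-p, np.nanmedian(q[m][:,2])-p[2])
for v in range(226,262,5):
    row=P[v,255:295]; k=(row[:,2]>0.1)&(row[:,2]<.2); 
    if k.sum(): u=np.where(k)[0]+255; print(v,u.min(),u.max(),np.round(np.median(row[k],0)-p,4))
```

```text
tip pred px (np.float64(273.4505699618739), np.float64(225.35689686824898)) headtop pred (np.float64(273.64424073472543), np.float64(288.39539199246997))
headtop [-0.00051651  0.00054799 -0.05459248] -0.05347472559895944
226 266 280 [-0.0045 -0.0008 -0.1152]
231 264 283 [-0.0043 -0.0005 -0.108 ]
236 263 283 [-0.0042 -0.0008 -0.1009]
241 263 284 [-0.0044 -0.0006 -0.0936]
246 262 284 [-0.004  -0.0008 -0.0875]
251 262 294 [-0.0045 -0.0003 -0.0815]
256 261 294 [-0.0082 -0.0009 -0.0667]
261 257 294 [-0.0083 -0.0008 -0.0628]
```

View pics/w5a.png

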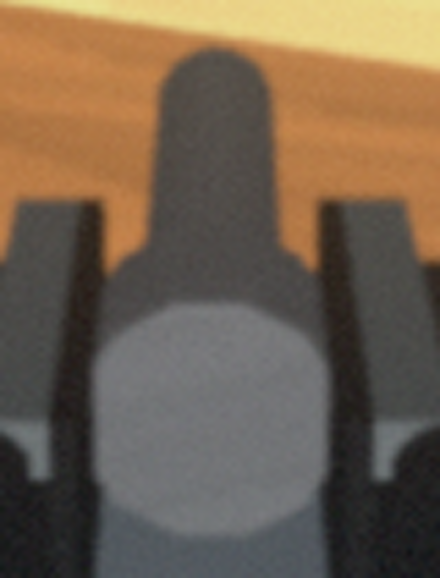

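Emit:
{"op": "move_arm", "data": {"plan": "0 -0.1 0.4 0 0 0 0; 0 -0.14 0.8 0 0 0 0; 0 -0.14 0.9 0 0 0 0; 0 -0.14 0.9 0 0 0 0; 0 -0.1 0.6 0 0 0 0; 0 -0.05 0.4 0 0 0 0; 0 0 0.1 0 0 0 0; 0 0 0 0 0 0 0; 0 0 0 0 0 0 0"}}

```text
time_s: 7.83
tool_pos: [0.554, -0.0204, 0.239]
eef_rot: [[-0.114, 0.993, -0.022], [0.993, 0.114, 0.004], [0.006, -0.021, -1.0]]
contact_force: [-0.5, 0.2, -0.3]
width: 0.0165
```

```bash
cat >> h.py <<'E'
C=np.array([0.5762,-0.0223]); _a=np.radians(96.5); EY=np.array([np.cos(_a),np.sin(_a)]); EX=np.array([EY[1],-EY[0]])
def where():
    import st
    s=arm.read_state(); p=np.array(s['tool_pos']); R=np.array(s['eef_rot']); f=np.array(s['contact_force'])
    tip=p+R@[0,0,0.1283]; dv=tip[:2]-C
    print('tip s %.2f w %.2f depth %.2f mm | f along %.1f across %.1f z %.1f'%(dv@EY*1e3,dv@EX*1e3,(0.1157-tip[2])*1e3,f[:2]@EY,f[:2]@EX,f[2]))
def go(s,w,depth,n=1,claw=0):
    xy=C+EY*s*1e-3+EX*w*1e-3; st_=arm.read_state()
    plan([xy[0],xy[1],0.1157-depth*1e-3+0.1283],tR=Rdown(96.5),n=n,claw=claw)
E
python3 - <<'E'
from h import *
where(); go(2.1,0,-6,n=2)
E
```

```text
t 7.83 p [ 0.554  -0.0204  0.239 ] yaw 96.53 tilt [-0.0218  0.0036 -0.9998] f [-0.51  0.22 -0.28] m [-0.009  0.111  0.031] w 0.0165
tip s 5.20 w -24.60 depth 4.92 mm | f along 0.3 across -0.5 z -0.3
0 -0.04 0.36 -0.19 -0.13 -0.04 0.00; 0 -0.04 0.36 -0.19 -0.13 -0.04 0.00
```

Emit:
{"op": "move_arm", "data": {"plan": "0 0 0 -0.5 -0.1 -0.04 0; 0 0 0 -0.2 -0.1 0 0; 0 0 0 0 -0.06 0 0; 0 0 0 0 0 0 0"}}

```text
time_s: 8.17
tool_pos: [0.5514, -0.02, 0.2618]
eef_rot: [[-0.114, 0.994, -0.001], [0.994, 0.114, 0.003], [0.004, -0.001, -1.0]]
contact_force: [-0.1, 0.5, -1.5]
width: 0.017
```

Run:
```python
from h import *
where(); go(2.1,0,-6,n=3)
```

```text
t 8.17 p [ 0.5514 -0.02    0.2618] yaw 96.52 tilt [-0.0013  0.0035 -1.    ] f [-0.1   0.51 -1.53] m [-0.022 -0.024  0.001] w 0.017
tip s 5.54 w -24.45 depth -17.82 mm | f along 0.5 across -0.0 z -1.5
0 -0.03 0.27 0.13 -0.00 -0.02 0.00; 0 -0.03 0.27 0.13 -0.00 -0.02 0.00; 0 -0.03 0.27 0.13 -0.00 -0.02 0.00
```

Emit:
{"op": "move_arm", "data": {"plan": "0 -0.03 0.2 0.05 0 -0.02 0; 0 -0.03 0.25 0.05 0 -0.02 0; 0 -0.03 0.2 0.08 0 0 0; 0 -0.02 0.15 0.08 0 0 0; 0 0 0 0 0 0 0; 0 0 0 0 0 0 0"}}

```text
time_s: 8.67
tool_pos: [0.5785, -0.0206, 0.2541]
eef_rot: [[-0.113, 0.994, 0.002], [0.994, 0.113, -0.0], [-0.001, 0.002, -1.0]]
contact_force: [0.4, 0.1, -0.1]
width: 0.0165
```

Run:
```python
from h import *
where(); go(2.1,0,-6,n=1)
```

```text
t 8.67 p [ 0.5785 -0.0206  0.2541] yaw 96.52 tilt [ 2.e-03 -3.e-04 -1.e+00] f [ 0.45  0.15 -0.07] m [-0.011  0.026 -0.006] w 0.0165
tip s 1.33 w 2.68 depth -10.13 mm | f along 0.1 across 0.5 z -0.1
0 0.02 -0.08 0.14 0.02 0.01 0.00
```

Emit:
{"op": "move_arm", "data": {"plan": "0 0.03 -0.09 0.08 0.02 0.01 0; 0 0 0 0.05 0.01 0 0; 0 0 0 0 0 0 0; 0 0 0 0 0 0 0"}}

```text
time_s: 9.0
tool_pos: [0.5747, -0.0198, 0.2486]
eef_rot: [[-0.114, 0.994, -0.003], [0.994, 0.114, 0.001], [0.001, -0.003, -1.0]]
contact_force: [-0.3, -0.4, -1.5]
width: 0.0168
```

Run:
```python
from h import *
where(); shot('wrist','w6'); shot('scene','s6')
ci,im,d=load('w6'); cv2.imwrite('pics/w6a.png',cv2.resize(im[160:330,150:410],None,fx=3,fy=3,interpolation=cv2.INTER_CUBIC)[:,:,::-1])
ci,im,d=load('s6'); cv2.imwrite('pics/s6a.png',cv2.resize(im[120:290,170:340],None,fx=3.5,fy=3.5,interpolation=cv2.INTER_CUBIC)[:,:,::-1])
```

```text
t 9.0 p [ 0.5747 -0.0198  0.2486] yaw 96.52 tilt [-3.5e-03  7.0e-04 -1.0e+00] f [-0.34 -0.37 -1.51] m [ 0.066 -0.005  0.008] w 0.0168
tip s 2.74 w -1.61 depth -4.59 mm | f along -0.3 across -0.4 z -1.5
```

View pics/w6a.png

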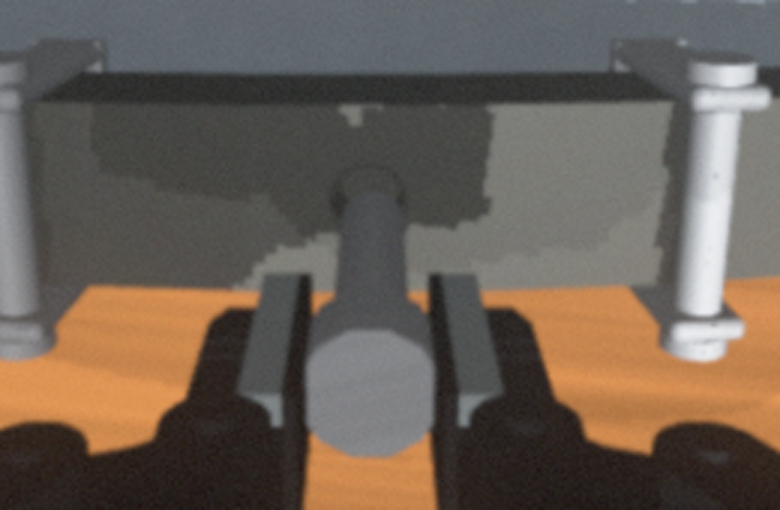

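View pics/s6a.png

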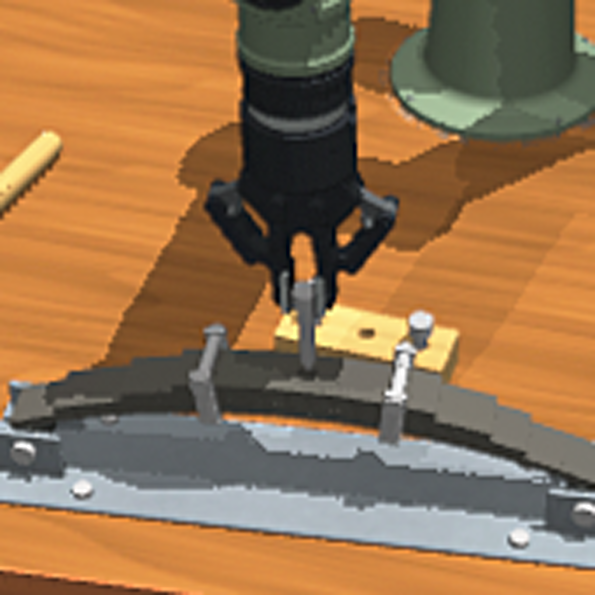

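The nose hangs over the hole mouth (hole near (368,195) in the crop, nose just below it). I'll nudge sideways and begin to descend, watching the force.

Emit:
{"op": "move_arm", "data": {"plan": "0 -0.02 0.035 0.03 -0.03 0 0; 0 0 0 0.05 0 0 0; 0 0 0 0.05 0 0 0; 0 0 0 0 0 0 0"}}

```text
time_s: 9.43
tool_pos: [0.5762, -0.0205, 0.2451]
eef_rot: [[-0.113, 0.994, 0.001], [0.994, 0.113, 0.001], [0.001, 0.001, -1.0]]
contact_force: [-0.4, -0.3, -0.8]
width: 0.0165
```

```bash
python3 -c "
from h import *
where()"
```

```text
t 9.43 p [ 0.5762 -0.0205  0.2451] yaw 96.51 tilt [ 7.e-04  7.e-04 -1.e+00] f [-0.43 -0.33 -0.81] m [ 0.032 -0.047 -0.04 ] w 0.0165
tip s 1.87 w 0.36 depth -1.11 mm | f along -0.3 across -0.5 z -0.8
```

Emit:
{"op": "move_arm", "data": {"plan": "0 0 -0.01 0.07 0 0 0; 0 0 0 0.07 0 0 0; 0 0 0 0.05 0 0 0; 0 0 0 0 0 0 0"}}

```text
time_s: 9.77
tool_pos: [0.5759, -0.0205, 0.2387]
eef_rot: [[-0.113, 0.994, 0.001], [0.994, 0.113, 0.001], [0.001, 0.001, -1.0]]
contact_force: [0.0, 0.4, -0.7]
width: 0.0169
```

```bash
python3 -c "
from h import *
where()"
```

```text
t 9.77 p [ 0.5759 -0.0205  0.2387] yaw 96.51 tilt [ 7.e-04  8.e-04 -1.e+00] f [ 0.02  0.36 -0.68] m [-0.009 -0.008 -0.004] w 0.0169
tip s 1.87 w -0.04 depth 5.27 mm | f along 0.4 across 0.1 z -0.7
```

The nose is 5 mm into the top leaf with no force. Continuing toward the second leaf.

Emit:
{"op": "move_arm", "data": {"plan": "0 0 0 0.05 0 0 0; 0 0 0 0.05 0 0 0; 0 0 0 0.05 0 0 0; 0 0 0 0 0 0 0"}}

```text
time_s: 10.1
tool_pos: [0.5758, -0.0205, 0.2336]
eef_rot: [[-0.113, 0.994, 0.0], [0.994, 0.113, 0.001], [0.001, 0.001, -1.0]]
contact_force: [-1.2, -0.0, -1.1]
width: 0.0165
```

```bash
python3 -c "
from h import *
where()"
```

```text
t 10.1 p [ 0.5758 -0.0205  0.2336] yaw 96.51 tilt [ 5.e-04  8.e-04 -1.e+00] f [-1.18 -0.05 -1.14] m [ 0.024  0.014 -0.02 ] w 0.0165
tip s 1.91 w -0.10 depth 10.36 mm | f along 0.1 across -1.2 z -1.1
```

Emit:
{"op": "move_arm", "data": {"plan": "0 0 0 0.04 0 0 0; 0 0 0 0.04 0 0 0; 0 0 0 0 0 0 0"}}

```text
time_s: 10.35
tool_pos: [0.5759, -0.0205, 0.231]
eef_rot: [[-0.113, 0.994, 0.0], [0.994, 0.113, 0.001], [0.001, 0.001, -1.0]]
contact_force: [0.6, -0.3, -0.3]
width: 0.017
```

```bash
python3 -c "
from h import *
where()"
```

```text
t 10.35 p [ 0.5759 -0.0205  0.231 ] yaw 96.51 tilt [ 5.e-04  8.e-04 -1.e+00] f [ 0.58 -0.31 -0.32] m [-0.016 -0.02  -0.003] w 0.017
tip s 1.91 w -0.06 depth 13.03 mm | f along -0.4 across 0.5 z -0.3
```

Emit:
{"op": "move_arm", "data": {"plan": "0 0 0 0.03 0 0 0; 0 0 0 0.02 0 0 0; 0 0 0 0 0 0 0"}}

```text
time_s: 10.6
tool_pos: [0.5765, -0.0205, 0.2305]
eef_rot: [[-0.114, 0.994, 0.002], [0.994, 0.114, 0.001], [0.0, 0.003, -1.0]]
contact_force: [-0.9, 1.0, -1.3]
width: 0.0169
```

```bash
python3 -c "
from h import *
where()"
```

```text
t 10.6 p [ 0.5765 -0.0205  0.2305] yaw 96.52 tilt [ 2.5e-03  7.0e-04 -1.0e+00] f [-0.91  1.   -1.33] m [0.035 0.067 0.035] w 0.0169
tip s 1.81 w 0.83 depth 13.54 mm | f along 1.1 across -0.8 z -1.3
```

Emit:
{"op": "move_arm", "data": {"plan": "0 0 0 0.03 0 0 0; 0 0 0 0 0 0 0"}}

```text
time_s: 10.77
tool_pos: [0.5768, -0.0205, 0.2304]
eef_rot: [[-0.114, 0.994, 0.004], [0.994, 0.114, 0.001], [0.0, 0.004, -1.0]]
contact_force: [-0.7, 0.1, 0.4]
width: 0.0166
```

```bash
python3 -c "
from h import *
where()"
```

```text
t 10.77 p [ 0.5768 -0.0205  0.2304] yaw 96.53 tilt [ 3.8e-03  7.0e-04 -1.0e+00] f [-0.73  0.11  0.39] m [ 0.017  0.257 -0.035] w 0.0166
tip s 1.80 w 1.29 depth 13.60 mm | f along 0.2 across -0.7 z 0.4
```

Contact with the third leaf at 13.6 mm, which agrees with the expected 14 mm. The first two leaves are threaded. Next I'll straighten up, unload slightly and drag both leaves toward the third leaf's hole at about s = -11.4 mm.

Emit:
{"op": "move_arm", "data": {"plan": "0 0 -0.015 -0.02 0.04 0 0; 0 0 0 0 0.01 0 0; 0 -0.05 0 0 0 0 0; 0 -0.06 0 0 0 0 0; 0 -0.06 0 0 0 0 0; 0 0 0 0 0 0 0"}}

```text
time_s: 11.27
tool_pos: [0.5763, -0.0237, 0.2303]
eef_rot: [[-0.115, 0.993, -0.002], [0.993, 0.115, 0.007], [0.007, -0.001, -1.0]]
contact_force: [-0.3, 0.9, 1.3]
width: 0.0163
```

```bash
python3 -c "
from h import *
where()"
```

```text
t 11.27 p [ 0.5763 -0.0237  0.2303] yaw 96.61 tilt [-0.002   0.0065 -1.    ] f [-0.31  0.85  1.28] m [0.26  0.058 0.015] w 0.0163
tip s -0.56 w -0.20 depth 13.67 mm | f along 0.9 across -0.2 z 1.3
```

Emit:
{"op": "move_arm", "data": {"plan": "0 -0.06 0 0 -0.02 -0.06 0; 0 -0.07 0 0 0 -0.04 0; 0 -0.07 0 0 0 -0.03 0; 0 -0.07 0 0 0 -0.03 0; 0 0 0 0 0 -0.02 0; 0 0 0 0 0 0 0"}}

```text
time_s: 11.77
tool_pos: [0.5769, -0.031, 0.2301]
eef_rot: [[-0.116, 0.993, 0.001], [0.993, 0.116, -0.005], [-0.005, 0.0, -1.0]]
contact_force: [-0.8, 4.6, 1.9]
width: 0.0162
```

```bash
python3 -c "
from h import *
where()"
```

```text
t 11.77 p [ 0.5769 -0.031   0.2301] yaw 96.68 tilt [ 9.0e-04 -4.8e-03 -1.0e+00] f [-0.8   4.59  1.93] m [ 0.966  0.164 -0.011] w 0.0162
tip s -9.34 w -0.25 depth 13.94 mm | f along 4.7 across -0.3 z 1.9
```

Emit:
{"op": "move_arm", "data": {"plan": "0 -0.04 0 0 0 0.02 0; 0 -0.03 0 0.01 0 0.02 0; 0 0 0 0.03 0 0 0; 0 0 0 0.03 0 0 0; 0 0 0 0 0 0 0"}}

```text
time_s: 12.18
tool_pos: [0.5773, -0.0339, 0.2281]
eef_rot: [[-0.116, 0.993, 0.001], [0.993, 0.116, -0.002], [-0.002, 0.001, -1.0]]
contact_force: [0.0, 3.5, 1.5]
width: 0.0166
```

```bash
python3 -c "
from h import *
where()"
```

```text
t 12.18 p [ 0.5773 -0.0339  0.2281] yaw 96.65 tilt [ 9.0e-04 -2.4e-03 -1.0e+00] f [0.02 3.51 1.51] m [0.839 0.171 0.016] w 0.0166
tip s -11.93 w -0.13 depth 15.86 mm | f along 3.5 across 0.4 z 1.5
```

The depth has gone past 14 mm, so the nose is entering the third hole. I'll push gently on.

Emit:
{"op": "move_arm", "data": {"plan": "0 0 0 0.04 0 0 0; 0 0 0 0.05 0 0 0; 0 0 0 0.05 0 0 0; 0 0 0 0 0 0 0"}}

```text
time_s: 12.52
tool_pos: [0.5772, -0.0339, 0.2232]
eef_rot: [[-0.116, 0.993, 0.0], [0.993, 0.116, -0.003], [-0.003, 0.0, -1.0]]
contact_force: [0.1, 2.7, 1.1]
width: 0.0168
```

```bash
python3 -c "
from h import *
where()"
```

```text
t 12.52 p [ 0.5772 -0.0339  0.2232] yaw 96.65 tilt [ 5.0e-04 -2.6e-03 -1.0e+00] f [0.12 2.7  1.12] m [0.762 0.076 0.024] w 0.0168
tip s -11.96 w -0.34 depth 20.79 mm | f along 2.7 across 0.4 z 1.1
```

Three leaves are threaded: the nose is 20.8 mm deep, level with the main leaf's face. Now I'll drag all three back to s = 0.

Emit:
{"op": "move_arm", "data": {"plan": "0 0.05 0 0 0 0.03 0; 0 0.06 0 0 0 0.03 0; 0 0.07 0 0 0 0.03 0; 0 0.07 0 0 0 0.03 0; 0 0.05 0 0 0 0 0; 0 0 0 0 0 0 0"}}

```text
time_s: 13.02
tool_pos: [0.5772, -0.0302, 0.2233]
eef_rot: [[-0.112, 0.994, 0.0], [0.994, 0.112, -0.008], [-0.008, -0.0, -1.0]]
contact_force: [-0.5, -0.8, -0.2]
width: 0.0164
```

```bash
python3 -c "
from h import *
where()"
```

```text
t 13.02 p [ 0.5772 -0.0302  0.2233] yaw 96.42 tilt [ 5.0e-04 -8.1e-03 -1.0e+00] f [-0.46 -0.8  -0.16] m [-0.223  0.071  0.026] w 0.0164
tip s -8.95 w 0.02 depth 20.72 mm | f along -0.7 across -0.6 z -0.2
```

Emit:
{"op": "move_arm", "data": {"plan": "0 0.07 0 0 0 0.05 0; 0 0.08 0 0 0 0.05 0; 0 0.08 0 0 0 0.03 0; 0 0.06 0 0 0 0.03 0; 0 0 0 0 0 0 0"}}

```text
time_s: 13.43
tool_pos: [0.5768, -0.026, 0.2233]
eef_rot: [[-0.108, 0.994, -0.001], [0.994, 0.108, -0.008], [-0.008, -0.002, -1.0]]
contact_force: [0.2, -2.0, 0.9]
width: 0.0166
```

```bash
python3 -c "
from h import *
where()"
```

```text
t 13.43 p [ 0.5768 -0.026   0.2233] yaw 96.21 tilt [-7.0e-04 -7.9e-03 -1.0e+00] f [ 0.2  -2.03  0.86] m [-0.514  0.022 -0.019] w 0.0166
tip s -4.74 w -0.06 depth 20.70 mm | f along -2.0 across -0.0 z 0.9
```

Emit:
{"op": "move_arm", "data": {"plan": "0 0.07 0 0 -0.01 0.06 -0.03; 0 0.08 0 0 0 0.06 -0.03; 0 0.06 0 0 0 0.03 0; 0 0.03 0 0 0 0.02 0; 0 0 0 0 0 0 0"}}

```text
time_s: 13.85
tool_pos: [0.5763, -0.0223, 0.2233]
eef_rot: [[-0.111, 0.994, -0.001], [0.994, 0.111, -0.004], [-0.003, -0.002, -1.0]]
contact_force: [-0.1, -2.2, -0.2]
width: 0.0168
```

```bash
python3 -c "
from h import *
where()"
```

```text
t 13.85 p [ 0.5763 -0.0223  0.2233] yaw 96.36 tilt [-0.0012 -0.0036 -1.    ] f [-0.07 -2.23 -0.15] m [-0.649 -0.01  -0.049] w 0.0168
tip s -0.47 w -0.06 depth 20.72 mm | f along -2.2 across -0.3 z -0.2
```

Emit:
{"op": "move_arm", "data": {"plan": "0 0.01 0 0.03 0 0.02 0; 0 0 0 0.04 0 0.01 0; 0 0 0 0.04 0 0 0; 0 0 0 0 0 0 0"}}

```text
time_s: 14.18
tool_pos: [0.5765, -0.0224, 0.2206]
eef_rot: [[-0.111, 0.994, -0.001], [0.994, 0.111, -0.002], [-0.002, -0.001, -1.0]]
contact_force: [0.4, -4.3, -0.6]
width: 0.0171
```

```bash
python3 -c "
from h import *
where()"
```

```text
t 14.18 p [ 0.5765 -0.0224  0.2206] yaw 96.35 tilt [-6.e-04 -2.e-03 -1.e+00] f [ 0.36 -4.28 -0.58] m [-1.036  0.032  0.009] w 0.0171
tip s -0.39 w 0.18 depth 23.38 mm | f along -4.3 across -0.1 z -0.6
```

Depth 23.4 mm with no upward push, so the nose is in the main leaf. I'll continue down slowly.

Emit:
{"op": "move_arm", "data": {"plan": "0 0 0 0.05 0 0.02 0; 0 0 0 0.05 0 0 0; 0 0 0 0.05 0 0 0; 0 0 0 0 0 0 0"}}

```text
time_s: 14.52
tool_pos: [0.5763, -0.0226, 0.2156]
eef_rot: [[-0.111, 0.994, -0.001], [0.994, 0.111, -0.001], [-0.001, -0.001, -1.0]]
contact_force: [-0.5, -4.0, 0.9]
width: 0.017
```

```bash
python3 -c "
from h import *
where()"
```

```text
t 14.52 p [ 0.5763 -0.0226  0.2156] yaw 96.35 tilt [-1.1e-03 -7.0e-04 -1.0e+00] f [-0.47 -4.03  0.92] m [-0.966  0.082 -0.031] w 0.017
tip s -0.35 w -0.07 depth 28.44 mm | f along -3.9 across -0.9 z 0.9
```

Emit:
{"op": "move_arm", "data": {"plan": "0 0 0 0.06 0 0 0; 0 0 0 0.08 0 0 0; 0 0 0 0.08 0 0 0; 0 0 0 0.06 0 0 0; 0 0 0 0 0 0 0"}}

```text
time_s: 14.93
tool_pos: [0.5762, -0.0226, 0.2061]
eef_rot: [[-0.111, 0.994, -0.001], [0.994, 0.111, -0.001], [-0.001, -0.002, -1.0]]
contact_force: [-0.5, -4.5, 1.3]
width: 0.0166
```

```bash
python3 -c "
from h import *
where()"
```

```text
t 14.93 p [ 0.5762 -0.0226  0.2061] yaw 96.35 tilt [-1.4e-03 -9.0e-04 -1.0e+00] f [-0.48 -4.48  1.28] m [-0.957  0.082 -0.007] w 0.0166
tip s -0.42 w -0.24 depth 37.90 mm | f along -4.4 across -1.0 z 1.3
```

Emit:
{"op": "move_arm", "data": {"plan": "0 0 0.005 0.08 0 0 0; 0 0 0 0.1 0 0 0; 0 0 0 0.1 0 0 0; 0 0 0 0.08 0 0 0; 0 0 0 0.05 0 0 0; 0 0 0 0 0 0 0"}}

```text
time_s: 15.43
tool_pos: [0.5761, -0.0228, 0.1922]
eef_rot: [[-0.11, 0.994, -0.002], [0.994, 0.11, -0.001], [-0.001, -0.002, -1.0]]
contact_force: [0.1, -5.6, 1.5]
width: 0.0167
```

Run:
```python
from h import *
where(); shot('wrist','w7'); shot('scene','s7')
ci,im,d=load('s7'); a=cv2.resize(im[150:270,170:340],None,fx=3.4,fy=3.4,interpolation=cv2.INTER_CUBIC); b=cv2.resize(load('w7')[1][180:420,130:430],None,fx=2,fy=2); cv2.imwrite('pics/s7a.png',a[:,:,::-1]); cv2.imwrite('pics/w7a.png',b[:,:,::-1])
```

```text
t 15.43 p [ 0.5761 -0.0228  0.1922] yaw 96.33 tilt [-0.0021 -0.001  -1.    ] f [ 0.08 -5.56  1.48] m [-0.995  0.122 -0.037] w 0.0167
tip s -0.55 w -0.43 depth 51.80 mm | f along -5.5 across -0.6 z 1.5
```

View pics/s7a.png

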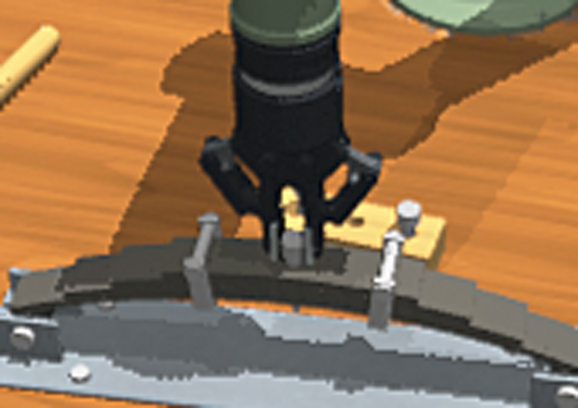

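View pics/w7a.png

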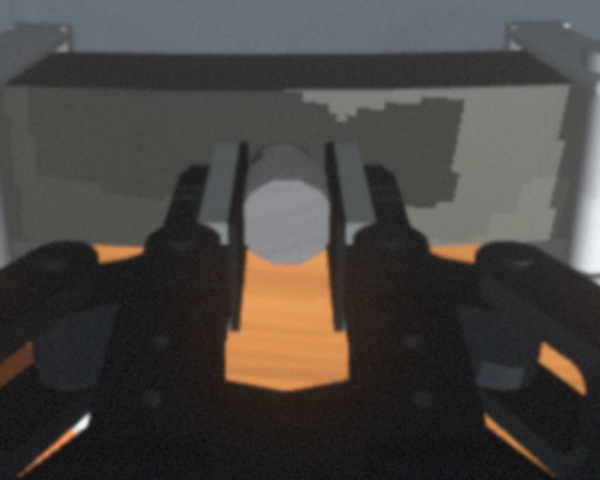

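The head is about 8 mm above the top leaf, and the pads are clear of both clips. I'll ease off the side load and then open a little, letting the bolt settle.

Emit:
{"op": "move_arm", "data": {"plan": "0 -0.02 0.01 0.03 -0.02 0 0; 0 -0.02 0 0.02 0 0 0; 0 0 0 0 0 0 0"}}

```text
time_s: 15.78
tool_pos: [0.5762, -0.023, 0.1904]
eef_rot: [[-0.111, 0.994, -0.001], [0.994, 0.111, 0.002], [0.002, -0.001, -1.0]]
contact_force: [-0.0, -3.8, 0.5]
width: 0.017
```

```bash
python3 -c "
from h import *
where()"
```

```text
t 15.78 p [ 0.5762 -0.023   0.1904] yaw 96.37 tilt [-0.0012  0.0017 -1.    ] f [-0.02 -3.82  0.46] m [-0.951  0.085  0.084] w 0.017
tip s -0.50 w -0.25 depth 53.58 mm | f along -3.8 across -0.5 z 0.5
```

Emit:
{"op": "move_arm", "data": {"plan": "0.45 0 0 0 0 0 0; 0.45 0 0 0 0 0 0; 0.45 0 0 0 0 0 0; 0.45 0 0 0 0 0 0; 0.45 0 0 0 0 0 0"}}

```text
time_s: 16.2
tool_pos: [0.5764, -0.0198, 0.1903]
eef_rot: [[-0.113, 0.994, -0.0], [0.994, 0.113, 0.01], [0.01, 0.001, -1.0]]
contact_force: [-0.0, -0.8, 0.2]
width: 0.0384
```

Run:
```python
from h import *
where(); shot('wrist','w8')
b=cv2.resize(load('w8')[1][180:420,130:430],None,fx=2,fy=2); cv2.imwrite('pics/w8a.png',b[:,:,::-1])
```

```text
t 16.2 p [ 0.5764 -0.0198  0.1903] yaw 96.5 tilt [-2.e-04  1.e-02 -1.e+00] f [-0.01 -0.79  0.24] m [ 0.038 -0.055  0.013] w 0.0384
tip s 3.70 w 0.56 depth 53.71 mm | f along -0.8 across -0.1 z 0.2
```

View pics/w8a.png

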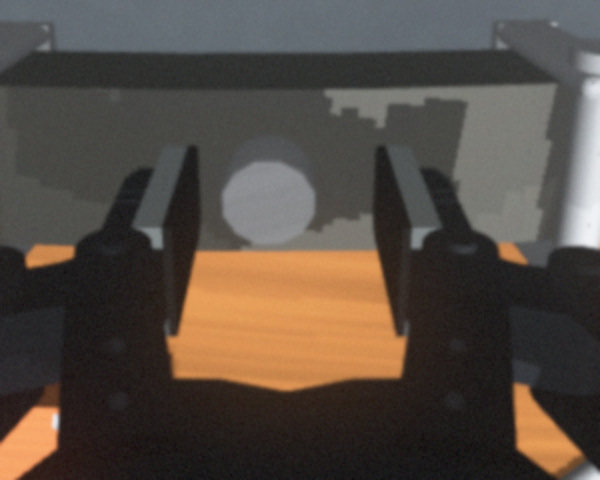

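```bash
cat > head.py <<'E'
from h import *
import sys
ci,im,d=load(sys.argv[1]); P=cloud(ci,d)
Z=P[...,2]; m=(np.hypot(P[...,0]-C[0],P[...,1]-C[1])<0.016)&(Z>0.1225)&(Z<0.16)
q=P[m]; zt=np.percentile(q[:,2],60); q2=q[np.abs(q[:,2]-np.median(q[:,2]))<.004]
c=(np.percentile(q2,1,axis=0)+np.percentile(q2,99,axis=0))/2
lf=(np.abs((P[...,:2]-C)@EY)<0.03)&(np.abs((P[...,:2]-C)@EX)<0.018)&(Z<0.12)&(Z>.112)
print('n',m.sum(),'head top z',np.median(q[:,2]),'centre',np.round(c,4),'size',np.ptp(q2,0),'leaf z',np.median(Z[lf]))
E
python3 head.py w8
```

```text
n 1818 head top z 0.12990232609622995 centre [ 0.5756 -0.0233  0.1288] size [0.02005135 0.01943418 0.00580781] leaf z 0.11610388350094233
```

Head top is at 129.9 mm and the leaf at 116.1 mm: 13.8 mm apart against a 14 mm head, so the bolt dropped home. I'll re-centre and retreat upward to check.

Emit:
{"op": "move_arm", "data": {"plan": "0.45 -0.06 0 -0.05 0 -0.06 0; 0.45 0 0 -0.2 0 -0.04 0; 0.45 0 0 -0.4 0 0 0; 0.45 0 0 -0.6 0 0 0; 0.45 0 -0.2 -0.7 0 0 0; 0.45 0 0.2 -0.7 0 0 0; 0.45 0 0.2 -0.5 0 0 0; 0.45 0 0.3 -0.2 0 0 0; 0.45 0 0.2 0 0 0 0; 0.45 0 0 0 0 0 0"}}

```text
time_s: 17.08
tool_pos: [0.5972, -0.019, 0.2988]
eef_rot: [[-0.113, 0.994, 0.001], [0.994, 0.113, 0.002], [0.002, 0.002, -1.0]]
contact_force: [-0.2, 0.2, -0.7]
width: 0.0383
```

```bash
python3 - <<'E'
from h import *
where(); shot('wrist','w9'); shot('scene','s9'); shot('top','t9')
E
python3 head.py w9; python3 steps.py w9 | tr ' ' '\n' | awk -F: '{print}' | paste -sd' ' | cut -c1-1900
python3 - <<'E'
from h import *
ci,im,d=load('s9'); a=cv2.resize(im[170:290,150:360],None,fx=3.6,fy=3.6,interpolation=cv2.INTER_CUBIC); cv2.imwrite('pics/s9a.png',a[:,:,::-1])
E
```

```text
t 17.08 p [ 0.5972 -0.019   0.2988] yaw 96.5 tilt [ 0.0013  0.0017 -1.    ] f [-0.18  0.24 -0.75] m [-0.015 -0.014 -0.006] w 0.0383
tip s 1.06 w 21.47 depth -54.82 mm | f along 0.3 across -0.1 z -0.7
n 663 head top z 0.12999159548282313 centre [ 0.5761 -0.0238  0.1293] size [0.01924773 0.0190877  0.00602647] leaf z 0.11598635680173622
w9 -210:-18.7 -208:-18.8 -206:-18.8 -204:-18.9 -202:-18.7 -200:-18.8 -198:-18.9 -196:-19.2 -194:-19.0 -192:-18.7 -184:-12.3 -182:-12.1 -180:-12.1 -178:-12.3 -176:-12.3 -174:-12.3 -172:-12.2 -170:-12.3 -168:-12.5 -166:-12.4 -164:-12.4 -162:-12.6 -160:-12.5 -158:-12.6 -156:-12.5 -154:-12.5 -152:-12.5 -150:-12.5 -148:-12.6 -146:-12.1 -142:-6.2 -140:-5.9 -138:-5.7 -136:-5.7 -134:-5.8 -132:-5.8 -130:-5.9 -128:-5.9 -126:-5.9 -124:-5.9 -122:-6.0 -120:-6.0 -118:-6.0 -116:-6.1 -114:-6.0 -112:-6.0 -110:-5.9 -108:-6.1 -106:-6.1 -104:-6.0 -102:-5.3 -98:0.9 -96:1.0 -94:1.0 -92:0.8 -90:0.7 -88:0.7 -86:0.6 -84:0.7 -82:0.6 -80:0.8 -78:0.9 -74:11.3 -72:12.7 -70:13.5 -68:13.3 -66:11.1 -64:7.5 -62:0.8 -60:0.8 -58:0.7 -56:0.7 -54:0.7 -52:0.6 -50:0.6 -48:0.5 -46:0.5 -44:0.4
[... 309 characters left out ...]
0:0.3 42:0.4 44:0.4 46:0.4 48:0.4 50:0.6 52:0.5 54:0.7 56:0.7 58:0.8 60:0.7 62:0.6 64:8.2 66:11.4 68:13.4 70:13.2 72:12.5 74:11.1 78:0.6 80:0.4 82:0.5 84:0.5 86:0.4 88:0.7 90:0.8 92:0.7 94:0.7 98:-5.5 100:-6.2 102:-6.4 104:-6.3 106:-6.2 108:-6.2 110:-6.2 112:-6.3 114:-6.3 116:-6.3 118:-6.2 120:-6.1 122:-6.1 124:-6.1 126:-6.4 128:-6.0 130:-6.1 132:-6.0 134:-6.2 136:-6.0 138:-6.9 142:-12.6 144:-13.0 146:-13.0 148:-12.8 150:-13.0 152:-12.9 154:-12.8 156:-12.8 158:-12.9 160:-12.7 162:-13.0 164:-12.8 166:-12.8 168:-12.7 170:-12.7 172:-12.7 174:-12.7 176:-12.4 178:-12.5 180:-12.9 188:-19.2 190:-19.4 192:-19.4 194:-19.3 196:-19.4 198:-19.2 200:-19.1 202:-19.2 204:-19.2 206:-19.1 208:-19.4 210:-19.3
```

View pics/w9.png

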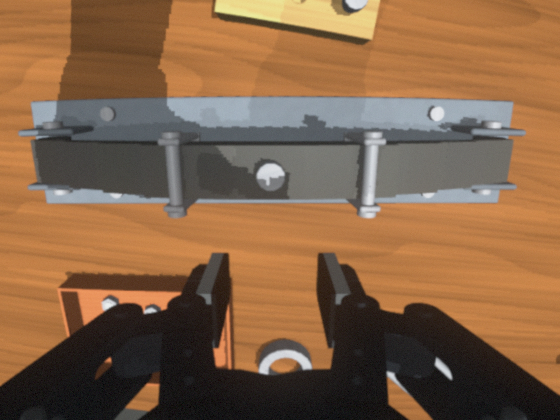

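View pics/s9a.png

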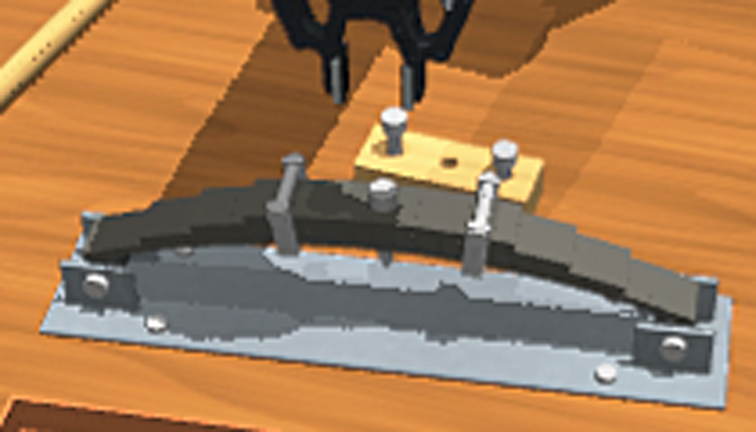

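The bolt head is flat on the top leaf at (271,177). The scene view shows its point sticking out below the main leaf, and the other two bolts are still standing in the block. The arm is clear, so I'll hand in.

```bash
python3 -c "
from station import arm
print(arm.job_done()); print(arm.read_state()['time_s'])"
```

```text
the job is handed in; nothing more can be done
None
the job is handed in; nothing more can be done
```

The longest bolt is down through all four leaves with its head home on the top leaf, and I let go and handed the job in at about 17 s of the 59 s allowed.

I took the middle (tallest) bolt from the block and put its point through the top two leaves. I then dragged those about 14 mm until the point dropped into the third leaf's hole, and drew all three back until it entered the main leaf. The bolt dropped the last 6 mm by itself when I opened the gripper. The force readings between moves never went above about 6 N.

**Last checks:**
- **Head:** its top is 14.0 mm above the leaf, matching its 14 mm height, and the point shows below the main leaf.
- **Leaves:** their ends are even to within about 0.5 mm.
- **Other bolts:** both are still in the block. I did not check the rest of the bench separately in the last pictures.

**Disagreement:** the head and leaves sit about 1.5 mm along -y from where I placed the main hole using the clips and plate. That is within the camera calibration (2 mm) plus the 1 mm clearance of the bolt in the hole.

**Overshoot:** on the way to the spring the tool overshot downward once, leaving the bolt's point level with the top leaf and about 2 mm off its side. The force reading stayed near zero, and I raised it and went on.

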